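# Turn the chopping board groove side up

### The job

The little chopping board has been left lying on the counter with its juice groove underneath, too wide to pick up flat. Push it against the sloping splash guard, tip it up there and leave it leaning against the guard by itself; then take it by its upper edge and lay it, without dropping or flinging it, flat in the middle of the rubber mat with the grooved face up. Leave the bowl, tub, mug and spatula where they are.

Things in the scene. Friction and masses are not known exactly. Their poses are not given: they have to be found in the camera images.
- board: Loose wooden chopping board, about 0.16 kg: 110 mm along own x, 150 along own y, 14 thick, square edges (a few N on its far edge towards the guard and upward tips it up by friction). Origin at its middle. Own +z points out of the grooved face (groove 4 mm deep, 12 mm from the edges). Starts flat, +z down, a 150 mm edge facing the guard within 20 degrees, 15 to 70 mm from its foot.
- guard: Splash guard of sheet steel, fixed, between robot and board. Own +x points horizontally out of its face, away from the robot; own y runs along it. Face 260 mm long, 68 mm high, leaning back (to own -x) 0.22 rad from vertical, 8 mm thick, stays behind. Body origin: on the counter 90 mm in front of the middle of the foot line.
- guard_foot (a point): Middle of the guard's foot line, where its front face meets the counter (height 0); axes as guard.
- mat: Black rubber mat, fixed on the counter, 200 mm along own x, 220 mm along own y, 3 mm thick. Origin at the middle of its underside.
- bowl: Blue bowl, 120 mm across, 55 mm high; bystander. Origin at the middle of its underside.
- tub: White plastic tub with lid, 110 mm across, 130 mm high; bystander. Origin at the middle of its underside.
- mug: White mug, 80 mm across, 90 mm high, handle towards own +y; bystander. Origin at the middle of its underside.
- spatula: Kitchen spatula lying on the counter; bystander. Own x runs along it.

How it is judged:
On the way:
1. the board leans against the splash guard by itself, grooved face outwards, no finger touching it (angle between board's own z axis and vertical between 1.1 and 1.5 rad and contact force between board and guard above 0.03 N and contact force between board and the arm below 0.05 N and contact force between board and the fingers below 0.05 N), for 0.3 s.
At the end, for the whole second after the job is handed in: The board lies flat on the rubber mat (within 0.08 rad of level, its middle no higher than 14 mm), grooved face up, its middle within 35 mm of the mat's middle whichever way it is turned, released and at rest (angle between board's own z axis and vertical below 0.08 rad and horizontal distance between board and mat below 0.035 m and height (world z) of board below 0.014 m and linear speed of board below 0.02 m/s and contact force between board and the fingers below 0.05 N); the robot touches nothing.
It fails at once if the board is dropped or flung (moves faster than 1.1 m/s) (linear speed of board above 1.1 m/s).
It fails at once if the bowl is moved more than 25 mm (distance of bowl from where it was at the start of the episode above 0.025 m).
It fails at once if the tub is moved more than 25 mm (distance of tub from where it was at the start of the episode above 0.025 m).
It fails at once if the mug is moved more than 25 mm (distance of mug from where it was at the start of the episode above 0.025 m).
It fails at once if the spatula is moved more than 25 mm (distance of spatula from where it was at the start of the episode above 0.025 m).
It also fails if it takes over 66 s, if anything falls off the work surface, if the arm or the gripper's body presses on something with over 40 N, if the wrist force passes 120 N, or if a joint passes its speed limit or range.

### The arm

A 6-joint arm with a two-finger parallel gripper is mounted at the origin on the work surface. World frame = base frame: x ahead of the robot, y to its left, z up, the work surface at z = 0. Lengths are in m, angles in rad, forces in N, time in s.
With the tool pointing down it reaches from about 0.325 to 0.925 m from the base axis. Payload 3.1 kg.
Tool frame: the origin (TCP) lies on the front face of the gripper's body, between the roots of the fingers; the fingertips stand 73 mm ahead of it and the grasp point (between the pads) lies 54 mm ahead of it (arm.nose_length is the distance from the TCP to the fingertips, in m); z points along the fingers, x is the direction in which the jaws open and shut, and the axes are right-handed (so a half turn about z gives the same grasp; the last joint's range is limited). The gripper opens to 85 mm and grips with 20 to 120 N. Pads are 22 mm wide; open, the fingers measure 114 mm over their backs; the gripper's body (76 mm by 85 mm) begins 54 mm behind the grasp point. The pads swing forward as they close: fully open they stand 13 mm farther back than shut.
Start: joints at [1.038, 0.217, 1.613, -0, 1.311, -0.112], TCP at [0.255, 0.57, 0.304] pointing down, gripper open.
Joint ranges: [-2.75, 2.75], [-0.78, 2.1], [0.31, 2.55], [-1.13, 4.27], [0.13, 2.63], [-2.58, 2.58]. Speed limits (rad/s): [2.79, 2.79, 3.14, 3.14, 3.14, 3.14].

### API

Orientations are given as a 3x3 rotation matrix whose columns are the frame's x, y, z axes.
In Python, from workcell import telemetry, eyes, arm gives the robot as it stands.
- The arm moves only by the tool move_arm, never from a script. Its argument "rows" is a list of rows, each a list of 4 numbers: the shift along the tool's x, y, z in mm, then the turn about the tool's z in rad. In form: [[tx, ty, tz, spin], ...]. A call has 1 to 12 rows; each row shifts and turns the commanded pose from where the row before left it, along the tool's axes as they then stand; what a row does not reach is not made up. A row lasts 1/12 s, in which the tool goes at most 41.7 mm and 7.16 degrees, less where a joint would pass 70% of its speed; a pose out of reach is approached as far as the arm can. A call with a gripper value outside its range is refused whole. "hand" is the closure, from 0 (fully open) to 1 (shut), set as the call begins (left out, the last holds). The fingers move at their own pace and stop on an object; the grip force is fixed at half the most. Time passes only in rows, so rows that do not move let the fingers close. It gives the time, the measured TCP pose, the force and the opening at its end, in the units of the state.
- telemetry.observe(): the state, without advancing time (a new reading comes with each control period).
- eyes.get_image(name): name is "side" or "top" or "wrist"; returns a dict with "color" (480x640x3 uint8, blue, green, red), "mtx" (3x3 intrinsics, pixels), "D" ([k1, k2, p1, p2, k3] as OpenCV has them; the pictures are not rectified), "R" (3x3) and "t" (3): a world point X has camera coordinates R X + t; the wrist camera has in their place "mount" (4x4, takes a point from camera to tool coordinates, whose origin is the TCP and whose axes are the tool frame's). Camera axes: x right, y down, z forward; pixel columns grow to the right and rows downward; lengths in m; the calibration is good to about 2 mm. A picture is of the moment at which its call begins: read the wrist's pose just before it. There is no depth.
- arm.job_done(): hands the job in, once; it reports no verdict.
The state is a dict: "time": time; "joints": joint angles; "qd": joint speeds; "joint_efforts": joint torques, N m; "ee_pos": TCP position; "ee_rot": TCP orientation; "force": force on the tool from outside, world axes, zero at the start; "torque": the same for the moment, N m; "opening": finger opening in m.
Only numpy, scipy, OpenCV 4.12 (cv2) and the standard library are available. Lean on these libraries where they do the work, as an engineer would, in place of code of your own. Each camera call takes 0.05 s, during which the arm holds its last target.

## Working session

There is one attempt and no reset: what is moved stays moved. The work goes in short steps, Python scripts to look and compute and a tool call to move; the robot and the scene stay as the last step left them, time stands still between calls to the robot, and variables do not carry over. Pictures are saved under pics/ and viewed, and the job is handed in when it is done.

Besides the shell and the picture viewer there is one more tool, called after "Emit:" as a command line: name --pt "numbers of a row" for each row, then --argument value for the rest. move_arm: Moves the arm, as the interface text tells. Its arguments: {"type":"object","properties":{"rows":{"type":"array","items":{"type":"array","items":{"type":"number"}}},"hand":{"type":"number"}},"required":["rows"]}

```bash
ls; mkdir -p pics; python3 - <<'E'
from workcell import telemetry, eyes, arm
import cv2,numpy as np
print(telemetry.observe())
for n in ["side","top","wrist"]:
    im=eyes.get_image(n); cv2.imwrite(f"pics/{n}0.png",im["color"])
    print(n,im["mtx"].tolist(),im["D"],{k:np.round(im[k],4).tolist() for k in("R","t","mount") if k in im})
E
```

```text
pics
{'time': 0.0, 'joints': array([ 1.03778743e+00,  2.17774872e-01,  1.61496636e+00, -5.76391357e-07,
        1.31130341e+00, -1.12186772e-01]), 'qd': array([ 2.55402252e-03, -8.99110500e-04,  1.89385682e-03, -2.99271042e-04,
        2.90624110e-05,  6.91452099e-04]), 'joint_efforts': array([-1.46386152e-03, -3.96834755e+01, -3.03858161e+01, -2.40220652e-04,
        9.42428102e-03, -2.21581303e-05]), 'ee_pos': array([0.25495512, 0.56991276, 0.30253839]), 'ee_rot': array([[ 4.08509335e-01,  9.12753292e-01, -1.24544279e-03],
       [ 9.12750890e-01, -4.08511141e-01, -2.11213798e-03],
       [-2.43663815e-03, -2.73950939e-04, -9.99996994e-01]]), 'force': array([0.53166508, 0.92635693, 0.84378245]), 'torque': array([-0.0299942 , -0.01020921,  0.04391779]), 'opening': 0.08524521135349639}
side [[501.8549644610811, 0.0, 323.09317994211955], [0.0, 501.8549644610811, 240.60610048212408], [0.0, 0.0, 1.0]] [0.0125632 0.        0.        0.        0.       ] {'R': [[0.696, -0.718, 0.0114], [-0.5399, -0.5337, -0.6509], [0.4734, 0.4468, -0.7591]], 't': [-0.4211, 0.3707, 0.9149]}
top [[585.435790004511, 0.0, 312.7582095430104], [0.0, 585.435790004511, 237.86844195928407], [0.0, 0.0, 1.0]] [-0.17200931  0.          0.          0.          0.        ] {'R': [[0.0173, -0.9998, 0.0133], [-0.9844, -0.0193, -0.1747], [0.1749, -0.0101, -0.9845]], 't': [-0.007, 0.6288, 1.4277]}
wrist [[398.9159212235392, 0.0, 322.57684812005306], [0.0, 398.9159212235392, 236.76025127872165], [0.0, 0.0, 1.0]] [-0.00748958  0.          0.          0.          0.        ] {'mount': [[1.0, 0.0005, -0.0001, 0.0008], [-0.0005, 0.9561, 0.2929, -0.0753], [0.0002, -0.2929, 0.9561, -0.07], [0.0, 0.0, 0.0, 1.0]]}
```

View pics/top0.png

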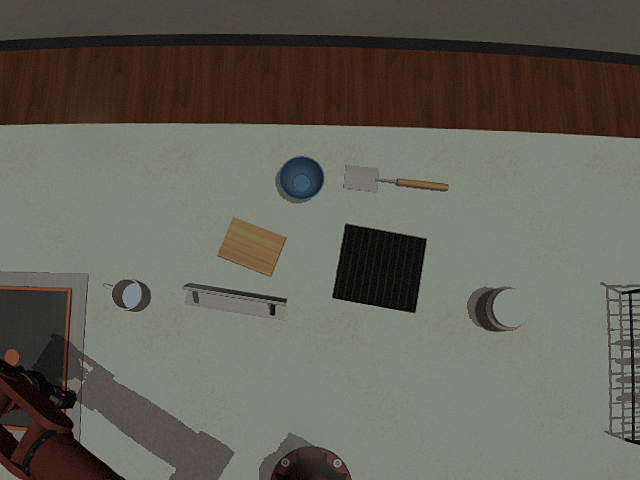

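View pics/side0.png

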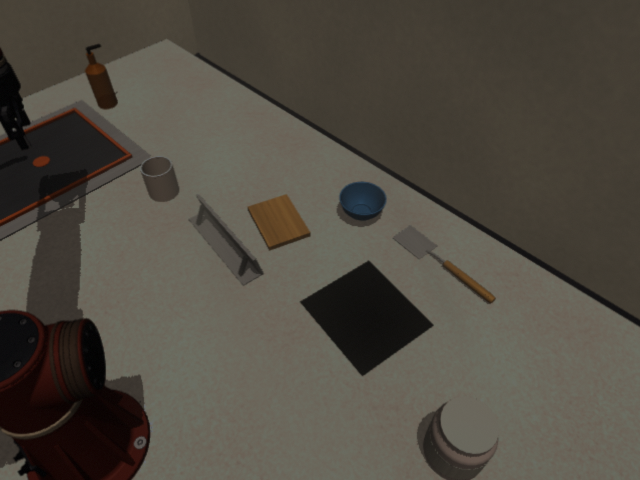

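View pics/wrist0.png

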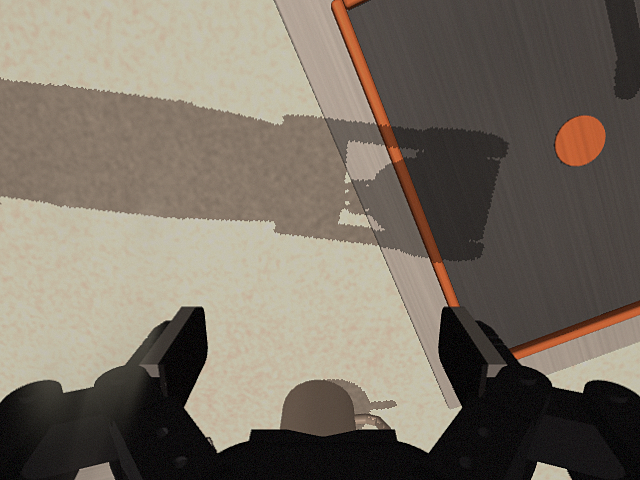

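The top view shows the board with corners near (234,217), (286,237), (271,276) and (218,255). The guard strip runs from (184,287) to (286,303) and the mat is centred near (380,268). The bowl is at (301,178), the mug at (128,295), the tub at (500,308) and the spatula near (395,182). I'll measure these next.

```bash
cat > h.py <<'E'
import cv2,numpy as np
from workcell import telemetry, eyes, arm
def ray(im,p):
    p=np.array(p,float).reshape(-1,1,2)
    n=cv2.undistortPoints(p,im["mtx"],im["D"]).reshape(-1,2)
    d=np.c_[n,np.ones(len(n))]
    if "mount" in im:
        s=im["state"]; M=im["mount"]; R=s["ee_rot"]@M[:3,:3]; o=s["ee_rot"]@M[:3,3]+s["ee_pos"]
        return o,d@R.T
    return -im["R"].T@im["t"], d@im["R"]
def onz(im,p,z):
    o,d=ray(im,p); return o+d*((z-o[2])/d[:,2])[:,None]
def proj(im,X):
    r,_=cv2.Rodrigues(im["R"]); return cv2.projectPoints(np.array(X,float).reshape(-1,1,3),r,im["t"],im["mtx"],im["D"])[0].reshape(-1,2)
def tri(a,pa,b,pb):
    o1,d1=ray(a,pa);o2,d2=ray(b,pb);out=[]
    for u,v in zip(d1,d2):
        A=np.c_[u,-v]; s=np.linalg.lstsq(A,o2-o1,rcond=None)[0]
        out.append(((o1+u*s[0])+(o2+v*s[1]))/2)
    return np.array(out)
def grab(n):
    s=telemetry.observe(); im=eyes.get_image(n); im["state"]=s; return im
def quad(mask):
    c=max(cv2.findContours(mask,cv2.RETR_EXTERNAL,cv2.CHAIN_APPROX_NONE)[0],key=cv2.contourArea)
    return cv2.boxPoints(cv2.minAreaRect(c)), cv2.approxPolyDP(c,0.04*cv2.arcLength(c,True),True).reshape(-1,2),c
def crop(im,x0,y0,x1,y1,f,name):
    cv2.imwrite(name,cv2.resize(im["color"][y0:y1,x0:x1],None,fx=f,fy=f,interpolation=cv2.INTER_CUBIC))
E
python3 - <<'E'
from h import *
T=grab("top");S=grab("side")
crop(T,170,200,300,330,5,"pics/tc.png");crop(S,180,180,320,300,5,"pics/sc.png")
for n,im in(("T",T),("S",S)):
    hsv=cv2.cvtColor(im["color"],cv2.COLOR_BGR2HSV)
    m=cv2.inRange(hsv,(8,80,90),(25,255,255))
    if n=="T": m[:200]=0; m[:, :150]=0
    else: m[:185]=0;m[250:]=0;m[:,:235]=0;m[:,330:]=0
    b,a,c=quad(m); print(n,"board",a.tolist(),cv2.contourArea(c)); print(np.round(onz(im,a,.014),4))
    m=(im["color"].max(2)<45).astype(np.uint8)*255
    if n=="T": m[:, :320]=0; m[:210]=0;m[330:]=0;m[:,440:]=0
    else: m[:255]=0;m[380:]=0;m[:,:295]=0;m[:,440:]=0
    b,a,c=quad(m); print(n,"mat",a.tolist()); q=onz(im,a,.003);print(np.round(q,4),q.mean(0))
print(onz(T,[[301,178],[128,295],[500,308]],.0))
E
```

```text
T board [[233, 217], [218, 255], [270, 275], [285, 237]] 2277.0
[[0.6877 0.2145 0.014 ]
 [0.5861 0.2495 0.014 ]
 [0.5368 0.1127 0.014 ]
 [0.637  0.0765 0.014 ]]
T mat [[346, 224], [333, 297], [414, 312], [425, 239]]
[[ 0.677  -0.083   0.003 ]
 [ 0.484  -0.0509  0.003 ]
 [ 0.4481 -0.2618  0.003 ]
 [ 0.6409 -0.2931  0.003 ]] [ 0.56247388 -0.17221451  0.003     ]
S board [[286, 194], [248, 206], [269, 245], [309, 231]] 1786.0
[[0.6854 0.2145 0.014 ]
 [0.5862 0.2516 0.014 ]
 [0.5362 0.1151 0.014 ]
 [0.6359 0.0787 0.014 ]]
S mat [[368, 261], [301, 301], [361, 374], [432, 325]]
[[ 0.674  -0.082   0.003 ]
 [ 0.4828 -0.0498  0.003 ]
 [ 0.4453 -0.2606  0.003 ]
 [ 0.6378 -0.2951  0.003 ]] [ 0.55997308 -0.17186495  0.003     ]
[[ 0.80107714  0.03836376  0.        ]
 [ 0.47688171  0.48612592  0.        ]
 [ 0.46032963 -0.49348505  0.        ]]
```

View pics/tc.png

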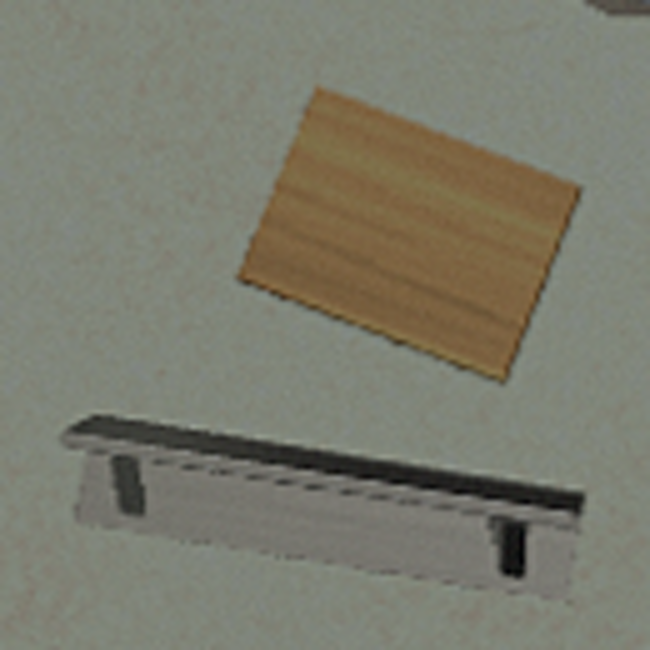

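View pics/sc.png

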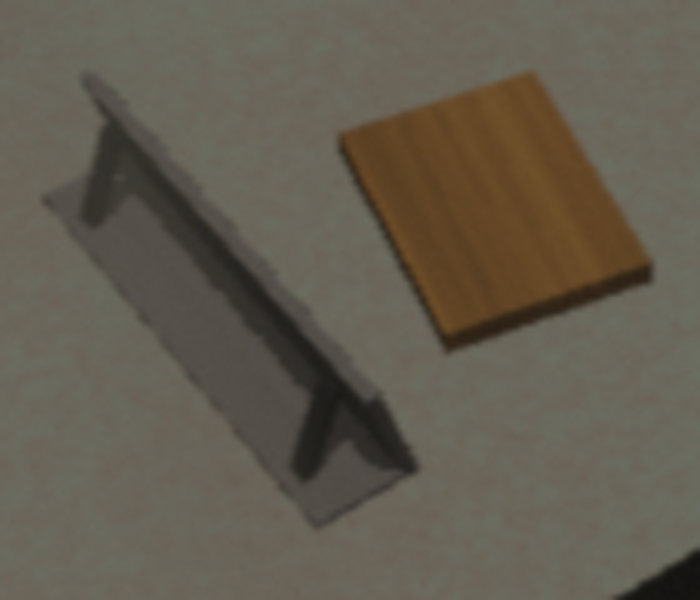

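The foot line in the top crop runs from (100,416) to (583,493). In the side crop its near end is at (417,468).

```bash
python3 - <<'E'
from h import *
T=grab("top");S=grab("side")
f=onz(T,[[170+100/5,200+416/5],[170+583/5,200+493/5]],0);print(f,np.linalg.norm(f[0]-f[1]))
print(onz(S,[[180+417/5,180+468/5]],0))
m=f.mean(0);gy=(f[0]-f[1]);gy/=np.linalg.norm(gy);gx=np.array([gy[1],-gy[0],0]);
print("foot",m,"gx",gx,"gy",gy,"yaw",np.arctan2(gx[1],gx[0]))
C=np.array([[0.6866,.2145,0.014],[.5862,.2506,.014],[.5365,.1139,.014],[.6365,.0776,.014]])
for c in list(C)+[C.mean(0)]: print("board in guard frame",np.round([(c-m)@gx,(c-m)@gy],4))
e=C[0]-C[3];print("board edge yaw vs guard y",np.arctan2(e@-gx,e@gy))
s=telemetry.observe();R=s["ee_rot"];
# tool x yaw
print("tool x yaw",np.arctan2(R[1,0],R[0,0]),arm.nose_length)
print(s['joints'], s['time'])
E
```

```text
[[0.51224482 0.32216965 0.        ]
 [0.47782688 0.0688917  0.        ]] 0.2556057731907952
[[4.75937116e-01 6.88490965e-02 1.11022302e-16]]
foot [0.49503585 0.19553068 0.        ] gx [ 0.99089289 -0.13465244  0.        ] gy [0.13465244 0.99089289 0.        ] yaw -0.135062701447219
board in guard frame [0.1873 0.0446]
board in guard frame [0.0829 0.0668]
board in guard frame [ 0.0521 -0.0753]
board in guard frame [ 0.1561 -0.0978]
board in guard frame [ 0.1196 -0.0154]
board edge yaw vs guard y -0.21575952120206301
tool x yaw 1.1500730245054382 0.0726
[ 1.03783443e+00  2.17084722e-01  1.61373330e+00  2.97070917e-05
  1.31129511e+00 -1.12246200e-01] 0.35
```

Emit:
move_arm --pt "-13.6 35.9 0 -0.07" --pt "-13.6 35.9 0 0" --pt "-13.6 35.9 0 0" --pt "-13.6 35.9 0 0" --pt "-13.6 35.9 0 0" --pt "-13.6 35.9 0 0" --pt "-13.6 35.9 0 0" --pt "-13.6 35.9 0 0" --pt "-13.6 35.9 0 0" --pt "-13.6 35.9 0 0" --pt "-13.6 35.9 0 0" --pt "-13.6 35.9 0 0" --hand 0

```text
time: 1.35
ee_pos: [0.6032, 0.2657, 0.304]
ee_rot: [[0.344, 0.939, 0.0], [0.939, -0.344, 0.0], [0.0, 0.0, -1.0]]
force: [-1.0, -0.3, 0.1]
opening: 0.0853
```

```bash
cat > go.py <<'E'
import sys
from h import *
# go.py x y z yaw : shift in tool axes (mm) and spin needed
s=telemetry.observe();R=s["ee_rot"];p=s["ee_pos"]
yaw=np.arctan2(R[1,0],R[0,0]);a=[float(v) for v in sys.argv[1:]]
print("t",s["time"],"pos",np.round(p,4),"yaw",round(yaw,4),"F",np.round(s["force"],2),"open",round(s["opening"],4),"j",np.round(s["joints"],2))
G=np.array([[.9909,-.1347,0],[.1347,.9909,0],[0,0,1]])
print("guard frame pos",np.round((p-[.495,.1955,0])@G.T,4))
if a: 
  d=np.array(a[:3])-p;print("shift mm",np.round(1000*R.T@d,1))
  if len(a)>3: print("spin",round(yaw-a[3],3))
E
python3 go.py 0.690 0.136 0.12 1.22
```

```text
t 1.35 pos [0.6032 0.2657 0.304 ] yaw 1.2198 F [-1.  -0.3  0.1] open 0.0853 j [ 0.31  0.29  1.53  0.    1.33 -0.91]
guard frame pos [0.0977 0.0842 0.304 ]
shift mm [-92.  126.1 184. ]
spin -0.0
```

Emit:
move_arm --pt "-23 31.5 0 0" --pt "-23 31.5 0 0" --pt "-23 31.5 0 0" --pt "-23 31.5 0 0" --pt "0 0 40 0" --pt "0 0 40 0" --pt "0 0 40 0" --pt "0 0 40 0" --pt "0 0 24 0" --pt "0 0 0 0"

```text
time: 2.18
ee_pos: [0.6831, 0.1368, 0.111]
ee_rot: [[0.344, 0.939, -0.015], [0.939, -0.344, -0.002], [-0.007, -0.014, -1.0]]
force: [-2.0, -0.8, -1.3]
opening: 0.0852
```

```bash
python3 - <<'E'
from h import *
w=grab("wrist");cv2.imwrite("pics/w1.png",w["color"]);s=grab("side");crop(s,200,140,400,290,4,"pics/s1.png")
E
python3 go.py 0.690 0.136 0.08 1.22
```

```text
t 2.2833 pos [0.688  0.1375 0.1188] yaw 1.22 F [ 0.52 -0.52 -0.15] open 0.0856 j [ 0.1   0.56  1.52  0.    1.06 -1.12]
guard frame pos [ 0.1991 -0.0315  0.1188]
shift mm [-0.7  2.5 38.8]
spin -0.0
```

View pics/w1.png

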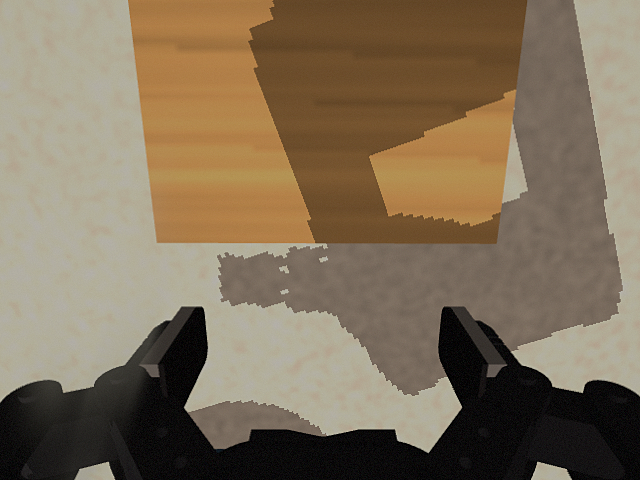

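View pics/s1.png

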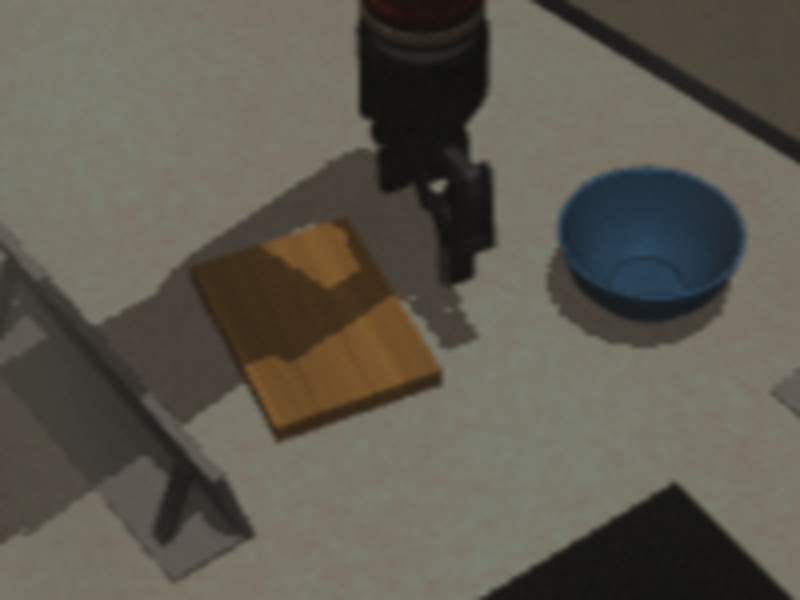

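The wrist view shows the board's far edge along row 243, parallel to the jaws. By ray geometry the open fingertips are about 61 mm ahead of the TCP. I'll go down to TCP z ≈ 0.065.

Emit:
move_arm --pt "0 2 20 0" --pt "0 0 20 0" --pt "0 0 8 0" --pt "0 0 5 0" --pt "0 0 0 0" --pt "0 0 0 0"

```text
time: 2.78
ee_pos: [0.6917, 0.137, 0.0688]
ee_rot: [[0.344, 0.939, 0.003], [0.939, -0.344, 0.0], [0.001, 0.002, -1.0]]
force: [0.4, 0.1, 0.3]
opening: 0.0853
```

```bash
python3 go.py 0.690 0.136 0.065 1.22
```

```text
t 2.7833 pos [0.6917 0.137  0.0688] yaw 1.2201 F [0.39 0.13 0.29] open 0.0853 j [ 0.1   0.64  1.52 -0.    0.98 -1.12]
guard frame pos [ 0.2028 -0.0314  0.0688]
shift mm [-1.6 -1.2  3.8]
spin 0.0
```

Emit:
move_arm --pt "0 -7 3 0" --pt "0 -7 0 0" --pt "0 -6 0 0" --pt "-0.1 -6.2 0 -0.024" --pt "0 -6.2 0 -0.024" --pt "0.2 -6.2 0 -0.024" --pt "0.4 -6.2 0 -0.024" --pt "0.5 -6.2 0 -0.024" --pt "0.7 -6.2 0 -0.024" --pt "0.9 -6.2 0 -0.024" --pt "1 -6.2 0 -0.024" --pt "1.1 -6.2 0 -0.024"

```text
time: 3.78
ee_pos: [0.6183, 0.1625, 0.0639]
ee_rot: [[0.132, 0.991, 0.0], [0.991, -0.132, 0.0], [0.0, 0.0, -1.0]]
force: [1.2, 0.4, 0.7]
opening: 0.0853
```

```bash
python3 go.py;  python3 - <<'E'
from h import *
s=grab("side");crop(s,200,140,400,290,4,"pics/s2.png")
w=grab("wrist");cv2.imwrite("pics/w2.png",w["color"])
E
```

```text
t 3.7833 pos [0.6183 0.1625 0.0639] yaw 1.4384 F [1.19 0.44 0.73] open 0.0853 j [ 0.15  0.53  1.69  0.    0.91 -1.29]
guard frame pos [ 0.1266 -0.016   0.0639]
```

View pics/s2.png

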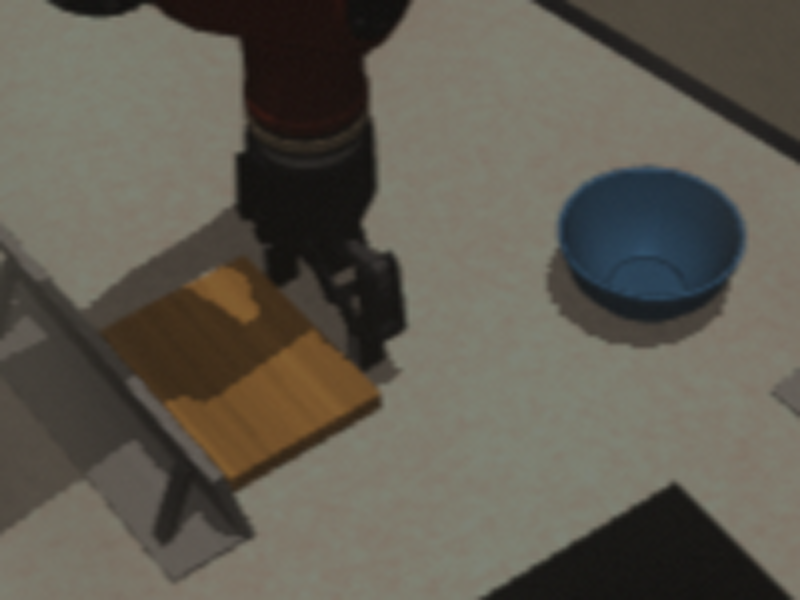

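View pics/w2.png

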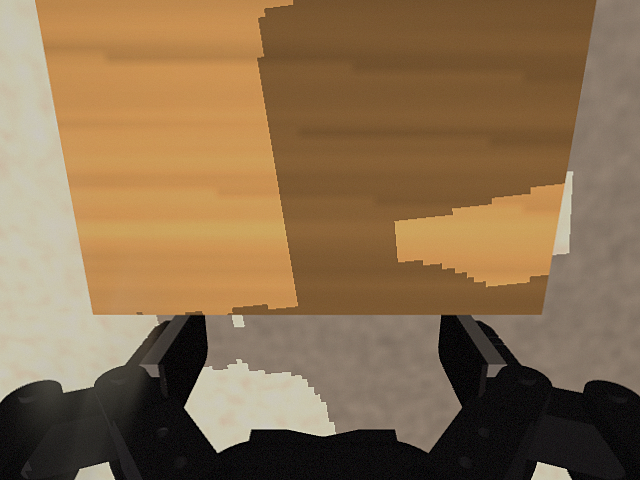

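The board is now parallel to the guard, with both fingers on its far edge along row 314 of the wrist view. I'll close the remaining gap and watch the force.

Emit:
move_arm --pt "0 -3 0 0" --pt "0 -3 0 0" --pt "0 -2 0 0" --pt "0 0 0 0"

```text
time: 4.22
ee_pos: [0.6131, 0.1629, 0.065]
ee_rot: [[0.135, 0.991, 0.006], [0.991, -0.135, -0.0], [0.0, 0.006, -1.0]]
force: [4.2, -2.1, -0.3]
opening: 0.0855
```

```bash
python3 go.py
```

```text
t 4.2167 pos [0.6131 0.1629 0.065 ] yaw 1.4356 F [ 4.17 -2.12 -0.3 ] open 0.0855 j [ 0.15  0.52  1.71 -0.    0.9  -1.29]
guard frame pos [ 0.1214 -0.0164  0.065 ]
```

Contact is at about 4.7 N with the TCP 121 mm from the foot. I'll lower the tips a little and press about 2 mm more. Then I'll lift along an arc about the foot, with the commanded radius reduced so it keeps pressing along the board.

Emit:
move_arm --pt "0 0 2 0" --pt "0 -1 0 0" --pt "0 -1 0 0" --pt "0 0 0 0" --pt "0 -0.2 -4 0" --pt "0 -0.4 -5 0" --pt "0 -0.6 -5 0" --pt "0 -0.8 -6 0" --pt "0 -1.2 -7 0" --pt "0 0 0 0"

```text
time: 5.05
ee_pos: [0.6081, 0.1639, 0.0911]
ee_rot: [[0.135, 0.991, 0.006], [0.991, -0.135, 0.0], [0.001, 0.006, -1.0]]
force: [6.6, -1.8, 1.7]
opening: 0.0854
```

```bash
python3 go.py;  python3 - <<'E'
from h import *
s=grab("side");crop(s,200,140,400,290,4,"pics/s3.png")
w=grab("wrist");cv2.imwrite("pics/w3.png",w["color"])
E
```

```text
t 5.05 pos [0.6081 0.1639 0.0911] yaw 1.4354 F [ 6.61 -1.83  1.7 ] open 0.0854 j [ 0.15  0.47  1.72 -0.    0.94 -1.28]
guard frame pos [ 0.1163 -0.016   0.0911]
```

View pics/s3.png

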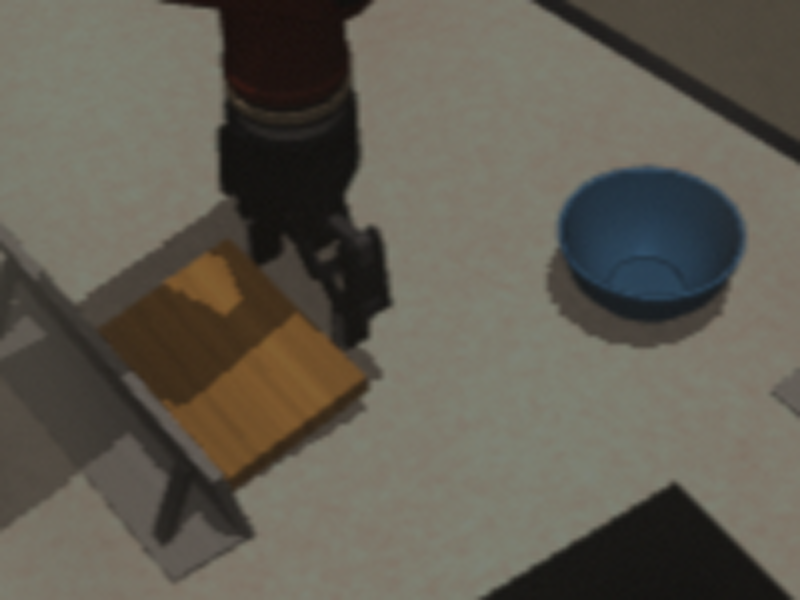

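View pics/w3.png

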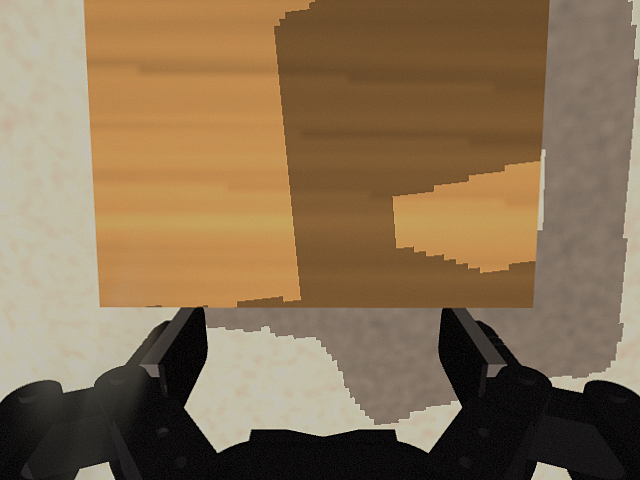

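The tipping works: the far edge has risen about 22 mm while the fingers rose 27 mm, so there was slight slip. I'll press a little harder and continue.

Emit:
move_arm --pt "0 -3 0 0" --pt "0 -1.5 -5 0" --pt "0 -1.8 -5.5 0" --pt "0 -2.4 -5.5 0" --pt "0 -2.6 -5.5 0" --pt "0 -2.8 -5.3 0" --pt "0 -3 -5 0" --pt "0 -3.2 -5 0" --pt "0 0 0 0"

```text
time: 5.9
ee_pos: [0.5907, 0.1667, 0.1301]
ee_rot: [[0.134, 0.991, 0.014], [0.991, -0.134, 0.001], [0.002, 0.014, -1.0]]
force: [8.7, -2.6, 4.9]
opening: 0.0853
```

```bash
python3 go.py;  python3 - <<'E'
from h import *
s=grab("side");crop(s,200,140,400,290,4,"pics/s4.png")
w=grab("wrist");cv2.imwrite("pics/w4.png",w["color"])
E
```

```text
t 5.9 pos [0.5907 0.1667 0.1301] yaw 1.436 F [ 8.74 -2.61  4.89] open 0.0853 j [ 0.16  0.39  1.76 -0.    0.99 -1.27]
guard frame pos [ 0.0987 -0.0156  0.1301]
```

View pics/s4.png

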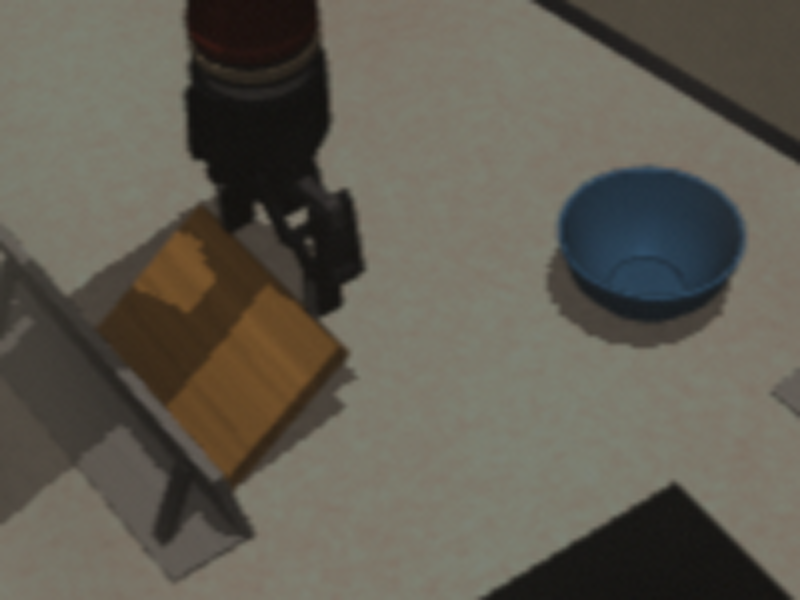

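View pics/w4.png

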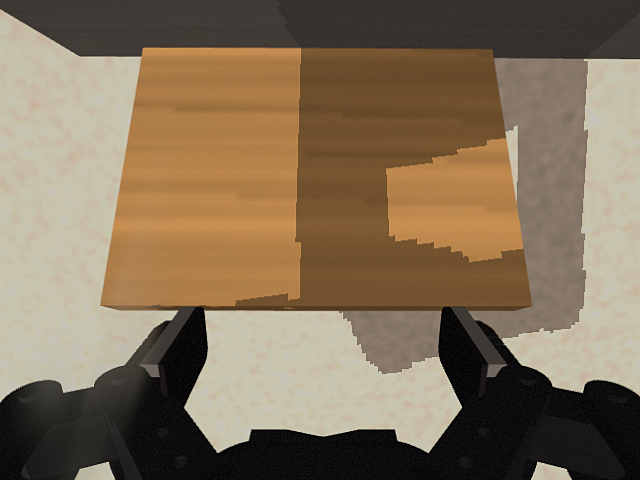

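The board is at about 37° and the contact is holding; its far edge is near row 307 in the wrist view. I'll continue along the arc.

Emit:
move_arm --pt "0 -3.5 -5.3 0" --pt "0 -3.9 -5 0" --pt "0 -4.2 -4.7 0" --pt "0 -4.6 -4.4 0" --pt "0 -4.9 -4 0" --pt "0 -5.1 -3.6 0" --pt "0 -5.5 -3.3 0" --pt "0 -5.7 -2.8 0" --pt "0 0 0 0"

```text
time: 6.75
ee_pos: [0.5511, 0.1723, 0.1622]
ee_rot: [[0.134, 0.991, 0.008], [0.991, -0.134, 0.001], [0.002, 0.008, -1.0]]
force: [4.5, -0.5, 8.3]
opening: 0.0855
```

```bash
python3 go.py;  python3 - <<'E'
from h import *
s=grab("side");crop(s,200,140,400,290,4,"pics/s5.png")
w=grab("wrist");cv2.imwrite("pics/w5.png",w["color"])
E
```

```text
t 6.75 pos [0.5511 0.1723 0.1622] yaw 1.4364 F [ 4.54 -0.5   8.31] open 0.0855 j [ 0.18  0.27  1.83 -0.    1.03 -1.25]
guard frame pos [ 0.0587 -0.0154  0.1622]
```

View pics/s5.png

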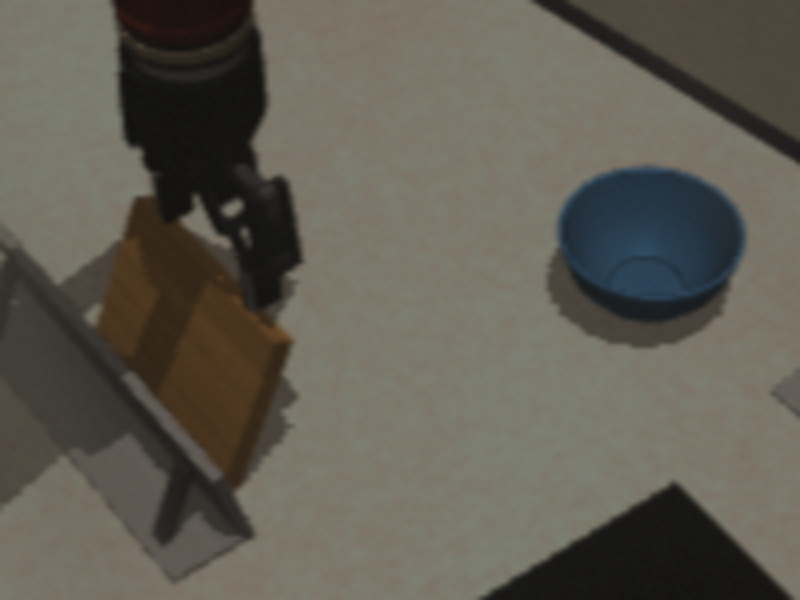

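View pics/w5.png

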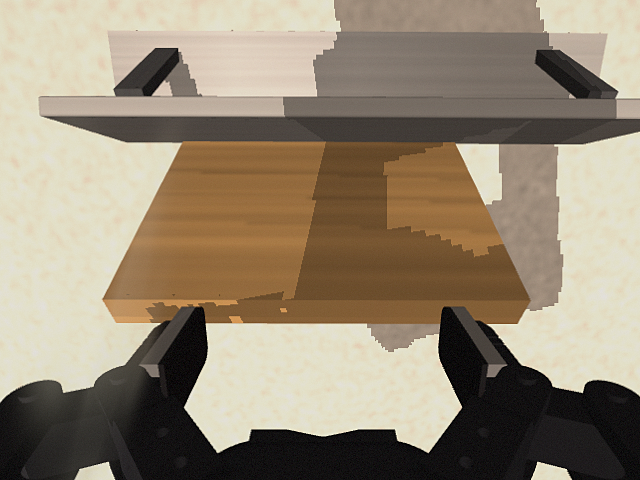

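Emit:
move_arm --pt "0 -5.8 -2.6 0" --pt "0 -6.2 -2.2 0" --pt "0 -6.3 -1.8 0" --pt "0 -6.4 -1.4 0" --pt "0 -6.5 -1 0" --pt "0 -6.7 -0.4 0" --pt "0 0 0 0"

```text
time: 7.43
ee_pos: [0.5103, 0.1778, 0.1695]
ee_rot: [[0.134, 0.991, -0.001], [0.991, -0.134, 0.001], [0.001, -0.001, -1.0]]
force: [-0.5, 0.7, 7.3]
opening: 0.0854
```

```bash
python3 go.py;  python3 - <<'E'
from h import *
s=grab("side");crop(s,200,140,400,290,4,"pics/s6.png")
w=grab("wrist");cv2.imwrite("pics/w6.png",w["color"])
E
```

```text
t 7.4333 pos [0.5103 0.1778 0.1695] yaw 1.4363 F [-0.46  0.7   7.28] open 0.0854 j [ 0.2   0.2   1.91  0.    1.03 -1.23]
guard frame pos [ 0.0176 -0.0155  0.1695]
```

View pics/s6.png

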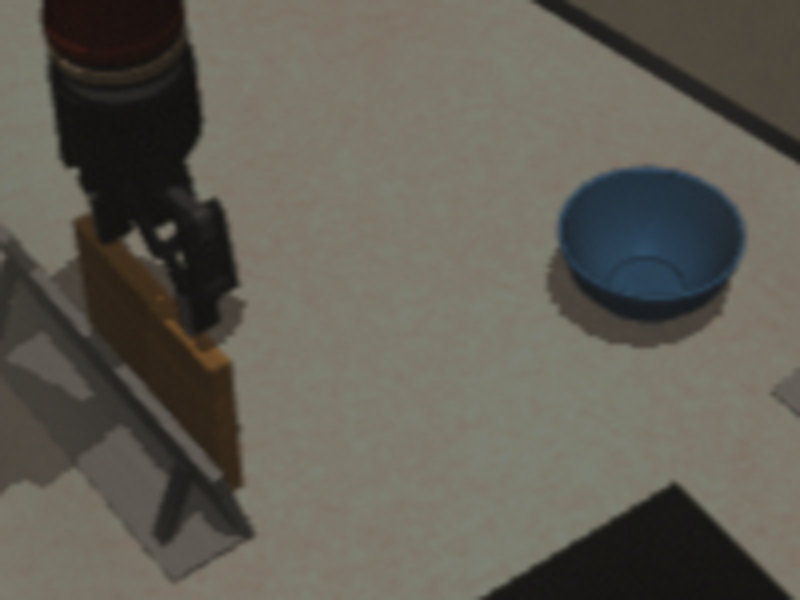

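View pics/w6.png

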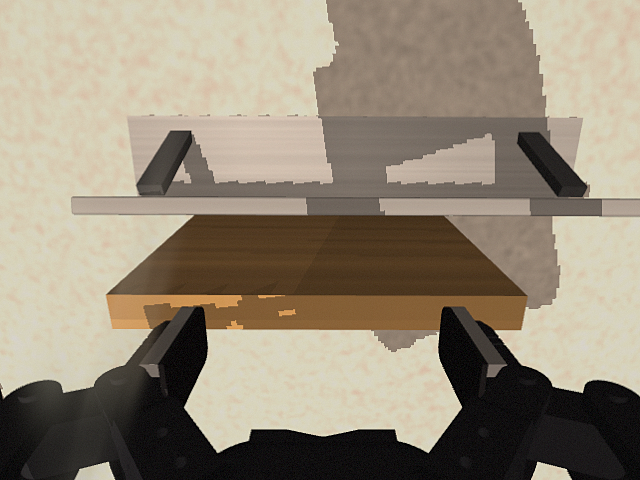

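The board is upright with the fingers on its top edge. I'll push it the rest of the way towards the guard, easing the downward pressure.

Emit:
move_arm --pt "0 -5 -0.5 0" --pt "0 -5 -0.5 0" --pt "0 -5 -0.5 0" --pt "0 -5 -0.5 0" --pt "0 -3 0 0" --pt "0 0 0 0"

```text
time: 8.03
ee_pos: [0.487, 0.1805, 0.1699]
ee_rot: [[0.134, 0.991, -0.002], [0.991, -0.134, 0.001], [0.0, -0.002, -1.0]]
force: [-0.2, 2.2, 3.8]
opening: 0.0855
```

```bash
python3 go.py;  python3 - <<'E'
from h import *
s=grab("side");crop(s,200,140,400,290,4,"pics/s7.png")
w=grab("wrist");cv2.imwrite("pics/w7.png",w["color"])
E
```

```text
t 8.0333 pos [0.487  0.1805 0.1699] yaw 1.4362 F [-0.22  2.16  3.81] open 0.0855 j [ 0.22  0.15  1.96  0.    1.03 -1.22]
guard frame pos [-0.0059 -0.0159  0.1699]
```

View pics/s7.png

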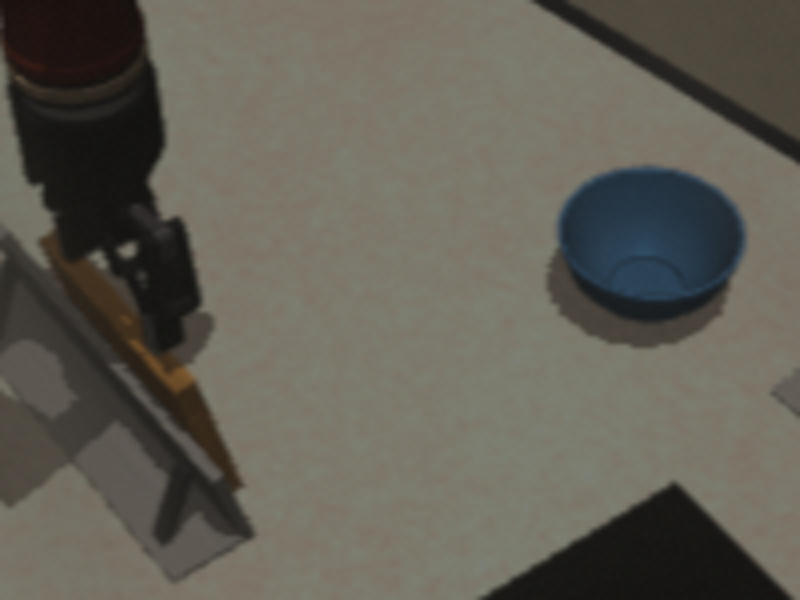

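View pics/w7.png

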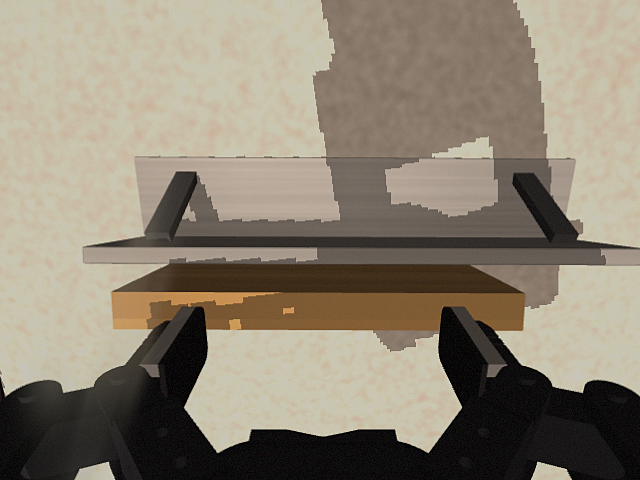

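Emit:
move_arm --pt "0 -2 -3 0" --pt "0 0 -10 0" --pt "0 0 -20 0" --pt "0 0 -20 0" --pt "0 0 0 0" --pt "0 0 0 0" --pt "0 0 0 0" --pt "0 0 0 0" --pt "0 0 0 0"

```text
time: 8.88
ee_pos: [0.4853, 0.18, 0.2217]
ee_rot: [[0.134, 0.991, -0.003], [0.991, -0.134, -0.001], [-0.001, -0.003, -1.0]]
force: [-0.4, -0.1, -1.1]
opening: 0.0853
```

```bash
python3 go.py;  python3 - <<'E'
from h import *
s=grab("side");crop(s,200,140,400,290,4,"pics/s8.png")
w=grab("wrist");cv2.imwrite("pics/w8.png",w["color"])
t=grab("top");crop(t,170,200,300,330,5,"pics/t8.png")
E
```

```text
t 8.8833 pos [0.4853 0.18   0.2217] yaw 1.436 F [-0.44 -0.14 -1.09] open 0.0853 j [ 0.22  0.08  1.93 -0.    1.13 -1.22]
guard frame pos [-0.0075 -0.0167  0.2217]
```

View pics/s8.png

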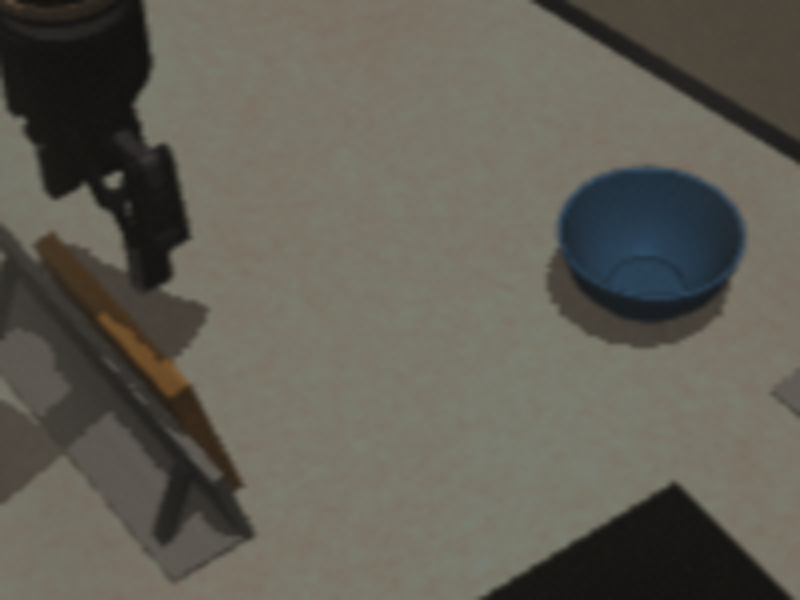

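View pics/w8.png

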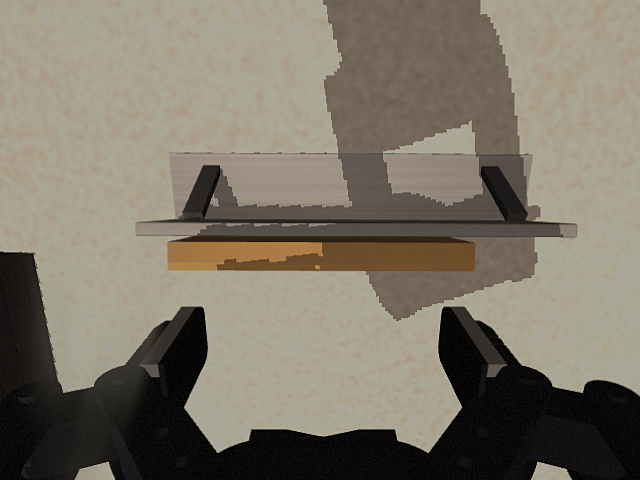

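View pics/t8.png

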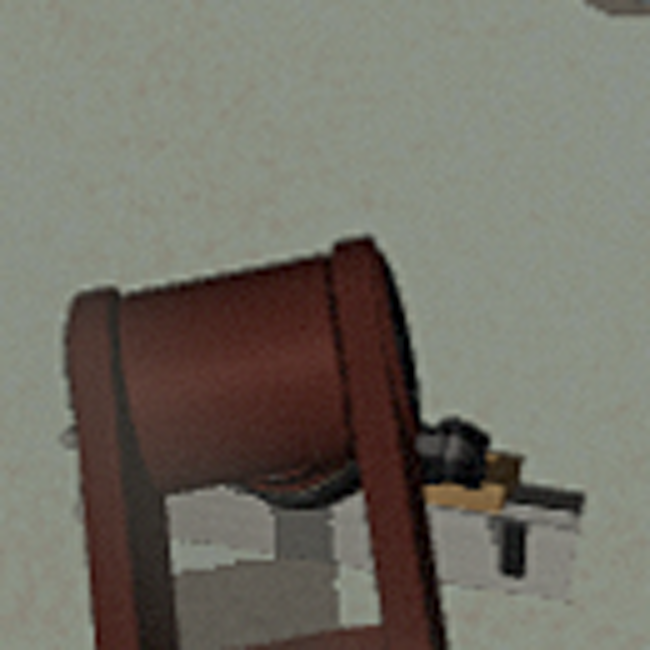

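The board is leaning on its own. In the wrist view its top end face spans rows 241 to 270 and columns 168 to 475. I'll check the angle from where that edge lies.

```bash
python3 - <<'E'
from h import *
w=grab("wrist")
G=np.array([[.9909,-.1347,0],[.1347,.9909,0],[0,0,1]])
for px,z in (([[168,270],[475,270]],.110),([[168,241],[475,242]],.107)):
    q=(onz(w,px,z)-[.495,.1955,0])@G.T; print(np.round(q,4),np.linalg.norm(q[0]-q[1]), onz(w,px,z).mean(0))
S=grab("side");print(w["state"]["time"])
# guard-frame prediction if flush
E
```

```text
[[-0.0093 -0.0915  0.11  ]
 [-0.0095  0.0592  0.11  ]] 0.15076647638038837 [0.48351305 0.18075012 0.11      ]
[[-0.0233 -0.0911  0.107 ]
 [-0.0229  0.0588  0.107 ]] 0.14988885698098284 [0.4699098  0.18261982 0.107     ]
9.0333
```

The measured edge matches a board flush on the guard: predicted −10/−24 mm, measured −9/−23 mm, length 150 mm. I'll turn the jaws across the board and half-close them.

Emit:
move_arm --pt "0 -6.5 -10 0.121" --pt "0 0 0 0.121" --pt "0 0 0 0.121" --pt "0 0 0 0.121" --pt "0 0 0 0.121" --pt "0 0 0 0.121" --pt "0 0 0 0.121" --pt "0 0 0 0.121" --pt "0 0 0 0.121" --pt "0 0 0 0.121" --pt "0 0 0 0.121" --pt "0 0 0 0.121" --hand 0.5

```text
time: 10.13
ee_pos: [0.4798, 0.1812, 0.2331]
ee_rot: [[1.0, -0.022, -0.0], [-0.022, -1.0, -0.0], [-0.0, 0.0, -1.0]]
force: [-0.4, 0.2, -0.6]
opening: 0.0426
```

Emit:
move_arm --pt "0 0 0 0.119" --pt "0 0 0 0" --pt "0 0 0 0"

```text
time: 10.38
ee_pos: [0.4798, 0.1812, 0.2331]
ee_rot: [[0.991, -0.132, -0.0], [-0.132, -0.991, -0.0], [-0.0, 0.0, -1.0]]
force: [0.7, -0.7, -0.3]
opening: 0.0428
```

```bash
python3 go.py 0.4792 0.1814 0.156 -0.135; python3 - <<'E'
from h import *
w=grab("wrist");cv2.imwrite("pics/w9.png",w["color"])
E
```

```text
t 10.3833 pos [0.4798 0.1812 0.2331] yaw -0.132 F [ 0.72 -0.67 -0.29] open 0.0428 j [ 0.22  0.05  1.94 -0.    1.15  0.36]
guard frame pos [-0.0132 -0.0162  0.2331]
shift mm [-0.6 -0.1 77.1]
spin 0.003
```

View pics/w9.png

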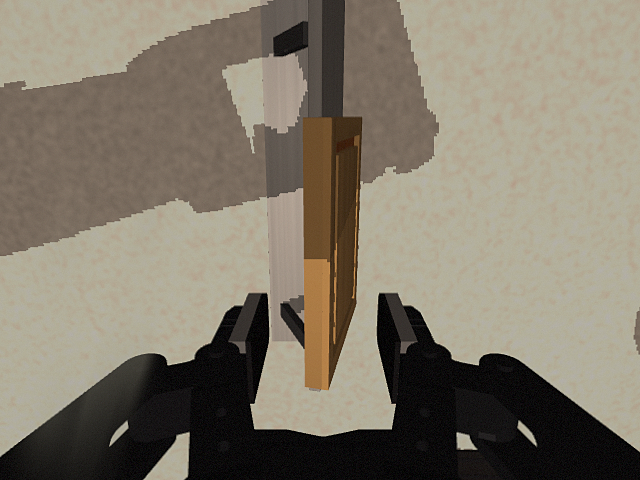

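The grooved face points outward and the board sits between the pads. Now down.

Emit:
move_arm --pt "0 0 22 0" --pt "0 0 22 0" --pt "0 0 15 0" --pt "0 0 10 0" --pt "0 0 6 0" --pt "0 0 0 0"

```text
time: 10.93
ee_pos: [0.479, 0.181, 0.1569]
ee_rot: [[0.991, -0.134, -0.003], [-0.134, -0.991, -0.001], [-0.003, 0.001, -1.0]]
force: [-0.5, -0.2, -0.3]
opening: 0.0427
```

Emit:
move_arm --pt "4 0 0 0" --pt "4 0 0 0" --pt "4 0 0 0" --pt "4 0 0 0" --pt "4 0 0 0" --pt "4 0 0 0" --pt "0 0 0 0" --hand 0.65

```text
time: 11.52
ee_pos: [0.5048, 0.1779, 0.1587]
ee_rot: [[0.991, -0.135, 0.001], [-0.135, -0.991, 0.0], [0.001, -0.0, -1.0]]
force: [0.7, -0.7, -0.1]
opening: 0.0295
```

```bash
python3 go.py; python3 - <<'E'
from h import *
w=grab("wrist");cv2.imwrite("pics/w10.png",w["color"])
s=grab("side");crop(s,200,140,400,290,4,"pics/s10.png")
E
```

```text
t 11.5167 pos [0.5048 0.1779 0.1587] yaw -0.1353 F [ 0.74 -0.68 -0.07] open 0.0295 j [ 0.21  0.2   1.93 -0.    1.01  0.34]
guard frame pos [ 0.012  -0.0162  0.1587]
```

View pics/w10.png

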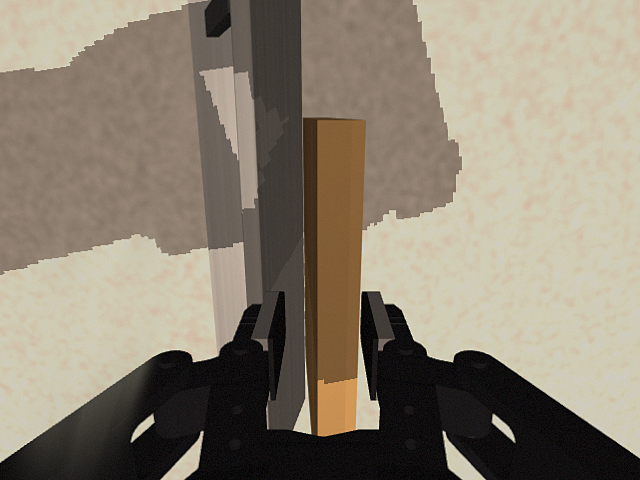

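View pics/s10.png

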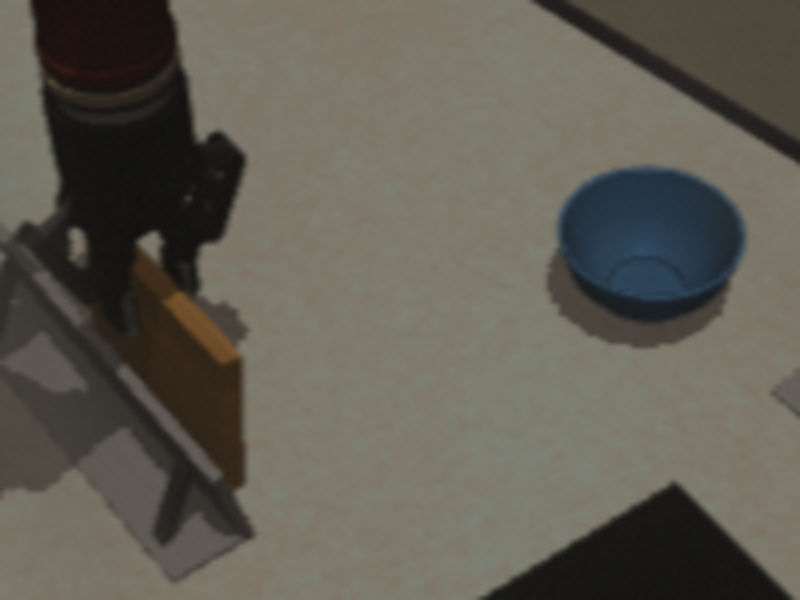

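The board is upright between the pads. Closing.

Emit:
move_arm --pt "0 0 0 0" --pt "0 0 0 0" --pt "0 0 0 0" --pt "0 0 0 0" --pt "0 0 0 0" --pt "0 0 0 0" --hand 1

```text
time: 12.12
ee_pos: [0.5032, 0.178, 0.1581]
ee_rot: [[0.991, -0.135, -0.001], [-0.135, -0.991, -0.0], [-0.001, 0.0, -1.0]]
force: [-1.5, 0.1, 0.9]
opening: 0.0128
```

Emit:
move_arm --pt "1 0 -6 0" --pt "2 0 -10 0" --pt "2 0 -14 0" --pt "2 0 -14 0" --pt "0 0 -6 0" --pt "0 0 0 0" --pt "0 0 0 0"

```text
time: 12.7
ee_pos: [0.5108, 0.177, 0.2087]
ee_rot: [[0.991, -0.135, 0.001], [-0.135, -0.991, 0.0], [0.001, -0.0, -1.0]]
force: [-0.1, 0.3, -1.6]
opening: 0.0131
```

```bash
python3 go.py; python3 - <<'E'
from h import *
w=grab("wrist");cv2.imwrite("pics/w11.png",w["color"])
s=grab("side");crop(s,200,140,400,290,4,"pics/s11.png")
E
```

```text
t 12.7 pos [0.5108 0.177  0.2087] yaw -0.1351 F [-0.13  0.34 -1.61] open 0.0131 j [ 0.2   0.14  1.89 -0.    1.11  0.34]
guard frame pos [ 0.0181 -0.0162  0.2087]
```

View pics/w11.png

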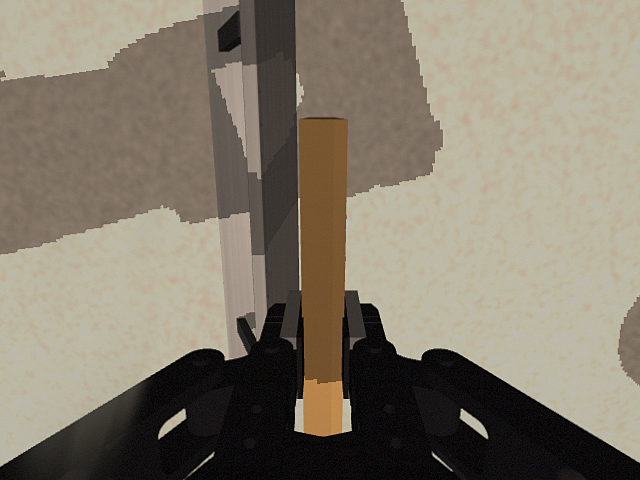

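View pics/s11.png

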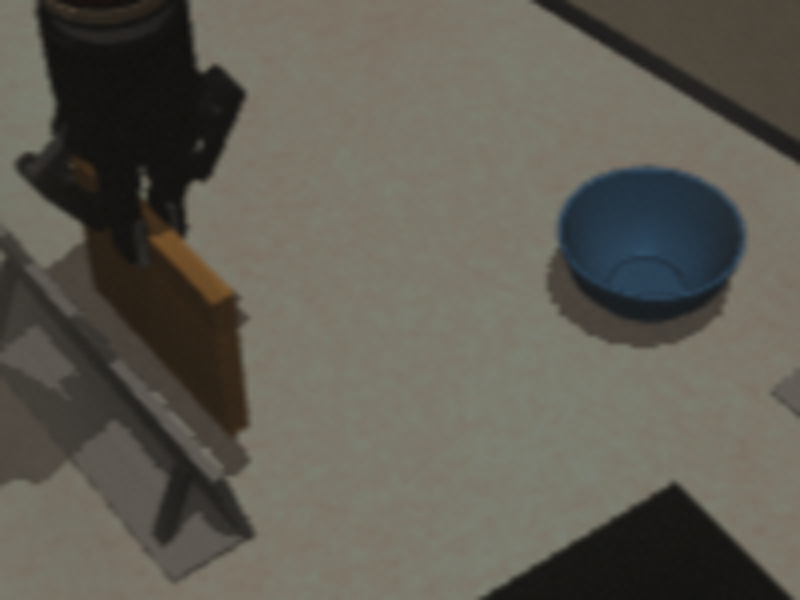

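The board is firmly held and vertical. I'll carry it to the mat, standing the pivot edge 62 mm beyond the mat's middle so that it lies down towards the middle.

Emit:
move_arm --pt "10 12 0 0" --pt "13 26 0 0" --pt "14 30 0 0" --pt "14 30 0 0" --pt "14 30 0 0" --pt "14 30 0 0" --pt "14 30 0 0" --pt "14 30 0 0" --pt "14 30 0 0" --pt "14 30 0 0" --pt "14 30 0 0" --pt "10 31 0 0"

```text
time: 13.8
ee_pos: [0.6224, -0.1816, 0.2067]
ee_rot: [[0.991, -0.135, -0.001], [-0.135, -0.991, 0.001], [-0.002, -0.001, -1.0]]
force: [0.2, -0.0, -2.6]
opening: 0.0122
```

Emit:
move_arm --pt "0 0 0 0" --pt "0 0 0 0" --pt "0 0 0 0"

```text
time: 14.05
ee_pos: [0.6215, -0.1798, 0.2067]
ee_rot: [[0.991, -0.135, -0.003], [-0.135, -0.991, 0.002], [-0.003, -0.001, -1.0]]
force: [-0.7, -0.5, -1.9]
opening: 0.0128
```

```bash
python3 go.py 0.6226 -0.1804 0.164 -0.135; python3 - <<'E'
from h import *
s=grab("side");crop(s,250,140,450,290,4,"pics/s12.png")
E
```

```text
t 14.05 pos [ 0.6215 -0.1798  0.2067] yaw -0.1356 F [-0.68 -0.45 -1.91] open 0.0128 j [-0.39  0.36  1.63  0.    1.16 -0.25]
guard frame pos [ 0.1759 -0.3548  0.2067]
shift mm [ 1.3  0.5 42.7]
spin -0.001
```

View pics/s12.png

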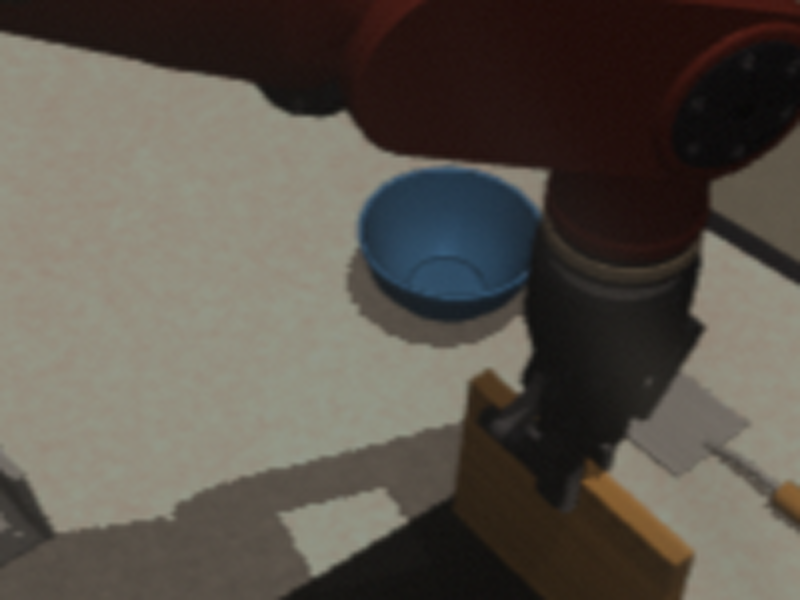

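Emit:
move_arm --pt "0.7 0.3 14 0" --pt "0.6 0.2 14 0" --pt "0 0 10 0" --pt "0 0 4 0" --pt "0 0 2 0" --pt "0 0 1 0" --pt "0 0 1 0" --pt "0 0 0 0"

```text
time: 14.77
ee_pos: [0.624, -0.1811, 0.1627]
ee_rot: [[0.991, -0.135, 0.001], [-0.135, -0.991, -0.0], [0.001, 0.0, -1.0]]
force: [-0.2, 0.7, -1.9]
opening: 0.013
```

```bash
python3 go.py 0.6226 -0.1804 0.161 -0.135
```

```text
t 14.7667 pos [ 0.624  -0.1811  0.1627] yaw -0.135 F [-0.22  0.66 -1.89] open 0.013 j [-0.39  0.41  1.65 -0.    1.08 -0.26]
guard frame pos [ 0.1786 -0.3558  0.1627]
shift mm [-1.5 -0.5  1.7]
spin 0.0
```

Emit:
move_arm --pt "0 0 1 0" --pt "0 0 1 0" --pt "0 0 1 0" --pt "0 0 0 0" --pt "0 0 0 0"

```text
time: 15.18
ee_pos: [0.6244, -0.1812, 0.1611]
ee_rot: [[0.991, -0.135, 0.002], [-0.135, -0.991, -0.001], [0.002, 0.0, -1.0]]
force: [-1.4, 1.5, 5.6]
opening: 0.0129
```

```bash
python3 go.py; python3 - <<'E'
from h import *
s=grab("side");crop(s,290,180,450,300,5,"pics/s13.png")
E
```

```text
t 15.1833 pos [ 0.6244 -0.1812  0.1611] yaw -0.135 F [-1.42  1.48  5.55] open 0.0129 j [-0.39  0.41  1.65 -0.    1.08 -0.26]
guard frame pos [ 0.1789 -0.3559  0.1611]
```

View pics/s13.png

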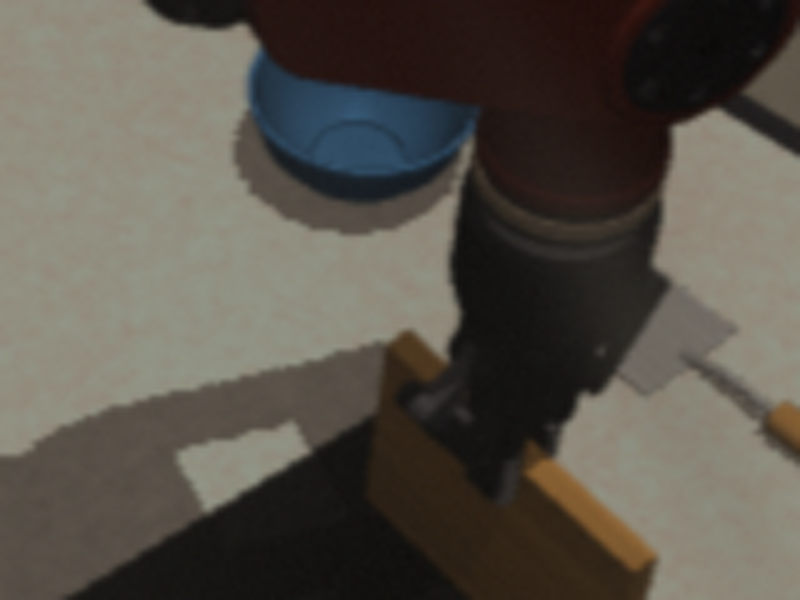

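The board now stands on the mat (5.6 N contact). I'll open slightly so it stands between the pads, then nudge it to lean on the robot-side finger.

Emit:
move_arm --pt "0 0 -1 0" --pt "0 0 0 0" --pt "0 0 0 0" --pt "0 0 0 0" --pt "0 0 0 0" --hand 0.7

```text
time: 15.65
ee_pos: [0.6235, -0.1809, 0.1598]
ee_rot: [[0.991, -0.135, -0.0], [-0.135, -0.991, 0.0], [-0.0, -0.0, -1.0]]
force: [0.2, -1.0, -0.0]
opening: 0.0253
```

Emit:
move_arm --pt "-3 0 0 0" --pt "-3 0 0 0" --pt "-3 0 0 0" --pt "-3 0 0 0" --pt "-3 0 0 0" --pt "-3 0 0 0" --pt "-3 0 0 0" --pt "0 0 0 0" --pt "0 0 0 0"

```text
time: 16.4
ee_pos: [0.6026, -0.1781, 0.1602]
ee_rot: [[0.991, -0.135, -0.0], [-0.135, -0.991, 0.0], [-0.0, -0.0, -1.0]]
force: [-0.1, -0.0, -0.6]
opening: 0.0254
```

```bash
python3 go.py; python3 - <<'E'
from h import *
s=grab("side");crop(s,290,180,450,300,5,"pics/s14.png")
w=grab("wrist");cv2.imwrite("pics/w14.png",w["color"])
E
```

```text
t 16.4 pos [ 0.6026 -0.1781  0.1602] yaw -0.1352 F [-0.11 -0.   -0.64] open 0.0254 j [-0.4   0.38  1.7   0.    1.06 -0.26]
guard frame pos [ 0.157  -0.3557  0.1602]
```

View pics/s14.png

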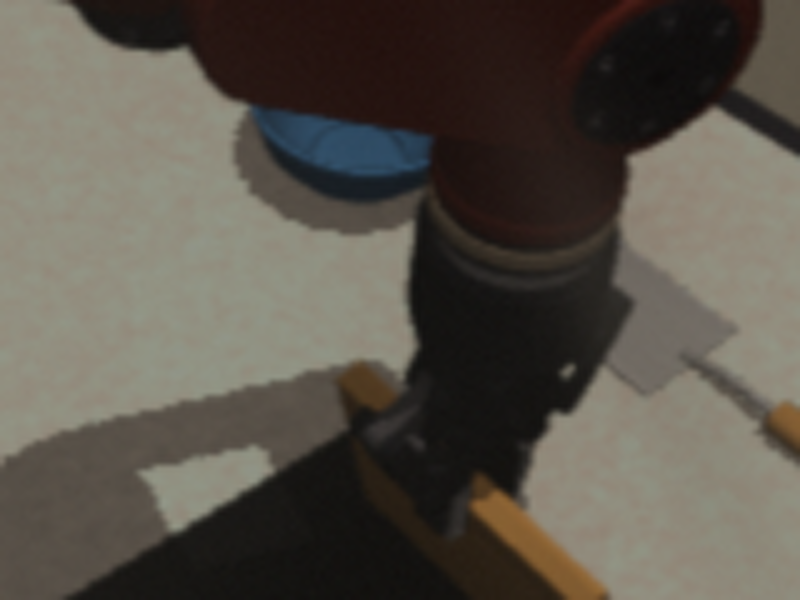

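View pics/w14.png

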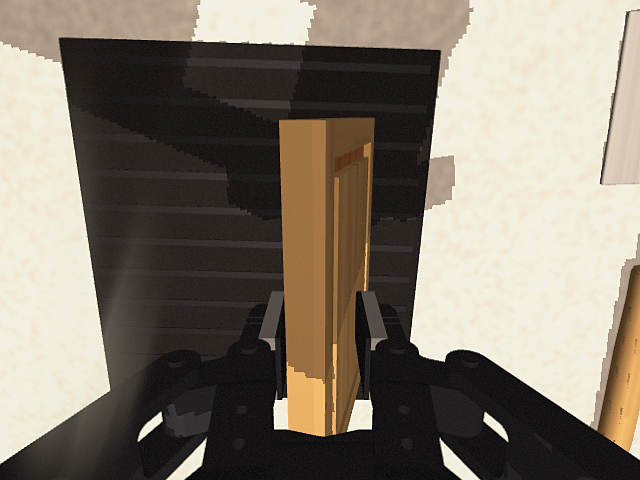

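The board leans left onto the robot-side finger at about 17°. I'll open fully while shifting +x to keep supporting it, lowering at the same time.

Emit:
move_arm --pt "0 0 1 0" --pt "2 0 1 0" --pt "3 0 2 0" --pt "3 0 1 0" --pt "2 0 1 0" --pt "0 0 0 0" --pt "0 0 0 0" --hand 0.4

```text
time: 17.08
ee_pos: [0.6129, -0.1795, 0.154]
ee_rot: [[0.991, -0.135, -0.0], [-0.135, -0.991, 0.0], [-0.0, -0.0, -1.0]]
force: [0.0, 0.6, 0.6]
opening: 0.051
```

Emit:
move_arm --pt "0 0 1 0" --pt "2 0 1 0" --pt "4 0 1 0" --pt "4 0 1 0" --pt "3 0 1 0" --pt "0 0 0 0" --pt "0 0 0 0" --hand 0

```text
time: 17.67
ee_pos: [0.6259, -0.1813, 0.1491]
ee_rot: [[0.991, -0.134, -0.0], [-0.134, -0.991, -0.0], [-0.0, 0.0, -1.0]]
force: [-0.7, 0.3, 0.4]
opening: 0.0856
```

```bash
python3 go.py; python3 - <<'E'
from h import *
s=grab("side");crop(s,290,180,450,300,5,"pics/s15.png")
w=grab("wrist");cv2.imwrite("pics/w15.png",w["color"])
E
```

```text
t 17.6667 pos [ 0.6259 -0.1813  0.1491] yaw -0.1349 F [-0.7   0.33  0.44] open 0.0856 j [-0.39  0.43  1.65 -0.    1.06 -0.25]
guard frame pos [ 0.1804 -0.3557  0.1491]
```

View pics/s15.png

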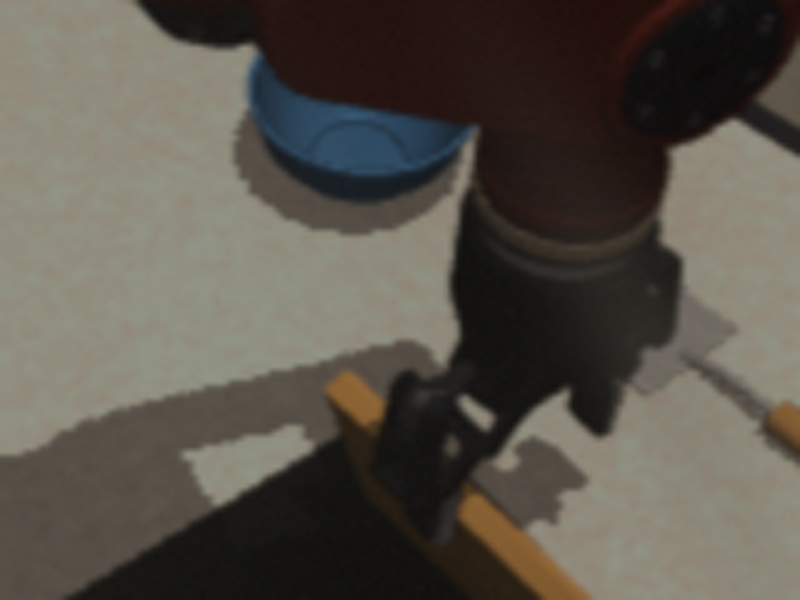

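View pics/w15.png

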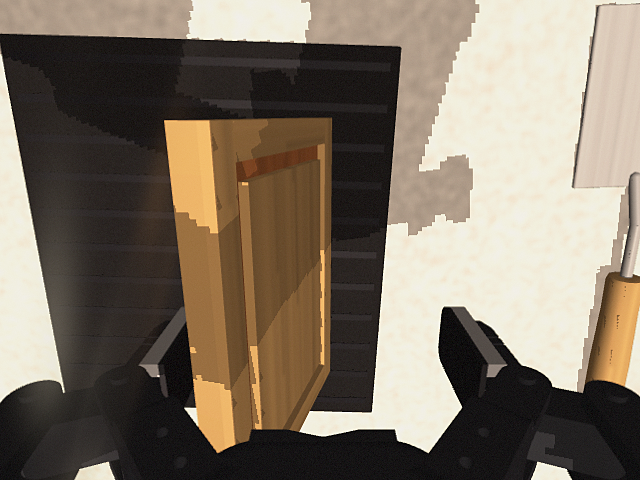

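The board leans at about 21° on the robot-side finger, groove side up. I'll lower it along an arc.

Emit:
move_arm --pt "-4.8 0 2.2 0" --pt "-4.8 0 2.3 0" --pt "-4.8 0 2.9 0" --pt "-4.8 0 2.9 0" --pt "-4.4 0 3.5 0" --pt "-4.4 0 3.5 0" --pt "-3.9 0 4 0" --pt "-3.9 0 4 0" --pt "-3.5 0 4.5 0" --pt "-3.5 0 4.5 0" --pt "0 0 0 0"

```text
time: 18.68
ee_pos: [0.5816, -0.175, 0.1132]
ee_rot: [[0.991, -0.135, -0.003], [-0.135, -0.991, 0.001], [-0.003, -0.001, -1.0]]
force: [-1.1, -0.0, -1.7]
opening: 0.0855
```

```bash
python3 go.py; python3 - <<'E'
from h import *
s=grab("side");crop(s,290,180,450,300,5,"pics/s16.png")
w=grab("wrist");cv2.imwrite("pics/w16.png",w["color"])
E
```

```text
t 18.6833 pos [ 0.5816 -0.175   0.1132] yaw -0.1351 F [-1.12 -0.02 -1.72] open 0.0855 j [-0.41  0.41  1.77 -0.    0.97 -0.27]
guard frame pos [ 0.1358 -0.3554  0.1132]
```

View pics/s16.png

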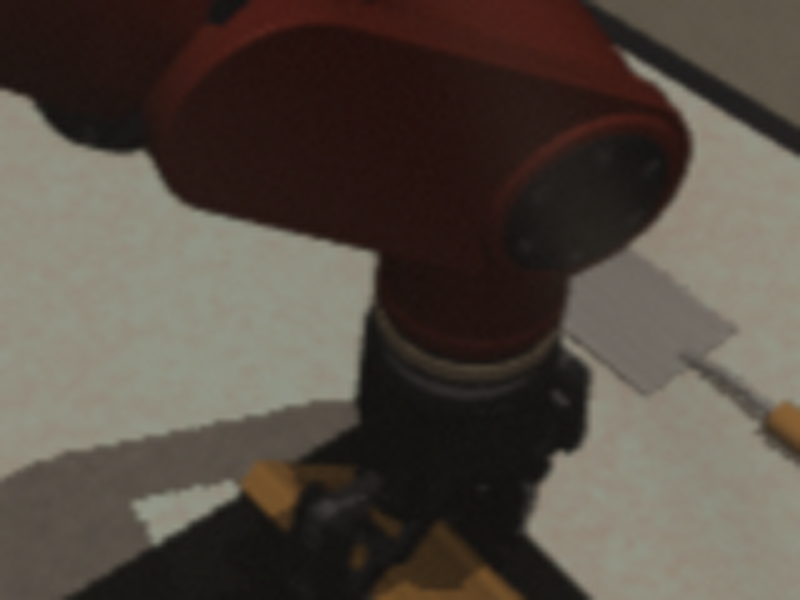

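View pics/w16.png

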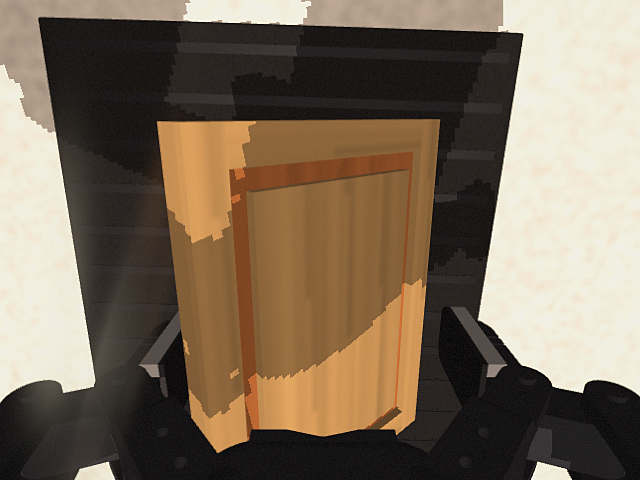

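It's at about 58° and going well. Continuing to about 76°.

Emit:
move_arm --pt "-2 0 3.7 0" --pt "-2 0 3.7 0" --pt "-1.5 0 3.4 0" --pt "-1.5 0 3.4 0" --pt "-1.5 0 3.4 0" --pt "-1 0 3 0" --pt "-1 0 3 0" --pt "-0.8 0 3 0" --pt "0 0 0 0"

```text
time: 19.53
ee_pos: [0.5717, -0.1738, 0.0876]
ee_rot: [[0.991, -0.135, -0.001], [-0.135, -0.991, 0.0], [-0.001, -0.0, -1.0]]
force: [-0.5, -0.6, -0.2]
opening: 0.0853
```

```bash
python3 go.py; python3 - <<'E'
from h import *
w=grab("wrist");cv2.imwrite("pics/w17.png",w["color"])
E
```

```text
t 19.5333 pos [ 0.5717 -0.1738  0.0876] yaw -0.1351 F [-0.48 -0.63 -0.21] open 0.0853 j [-0.41  0.43  1.8   0.    0.92 -0.28]
guard frame pos [ 0.1257 -0.3556  0.0876]
```

View pics/w17.png

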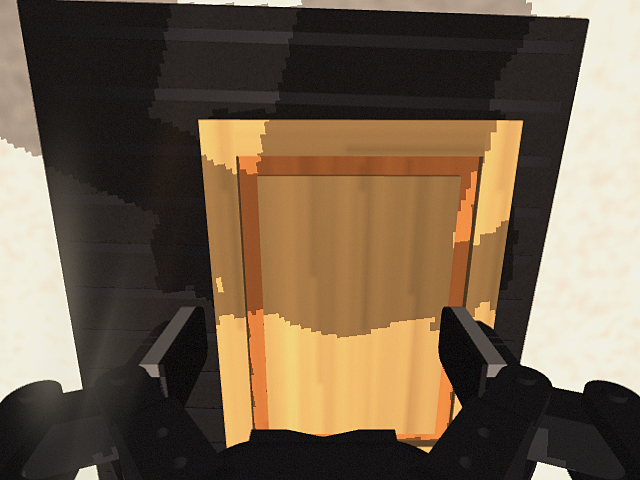

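At about 75°, with the far finger still clear of the face. Now I'll slide the supporting finger out from under the edge, rising slightly so the other finger stays clear.

Emit:
move_arm --pt "-8 0 1 0" --pt "-7 0 0.5 0" --pt "-30 0 -7 0" --pt "-10 0 -20 0" --pt "0 0 -40 0" --pt "0 0 -40 0" --pt "0 0 -40 0" --pt "0 0 0 0" --pt "0 0 0 0"

```text
time: 20.33
ee_pos: [0.5191, -0.1674, 0.238]
ee_rot: [[0.991, -0.135, 0.008], [-0.135, -0.991, -0.004], [0.008, 0.003, -1.0]]
force: [-0.2, 0.1, -0.1]
opening: 0.0858
```

```bash
python3 go.py; python3 - <<'E'
from h import *
w=grab("wrist");cv2.imwrite("pics/w18.png",w["color"])
s=grab("side");cv2.imwrite("pics/s18.png",s["color"])
E
```

```text
t 20.3333 pos [ 0.5191 -0.1674  0.238 ] yaw -0.135 F [-0.2   0.1  -0.05] open 0.0858 j [-0.44  0.11  1.86 -0.    1.16 -0.31]
guard frame pos [ 0.0728 -0.3564  0.238 ]
```

View pics/w18.png

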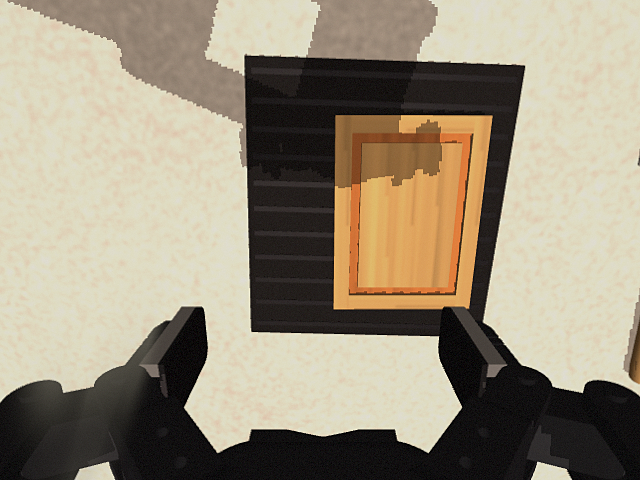

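View pics/s18.png

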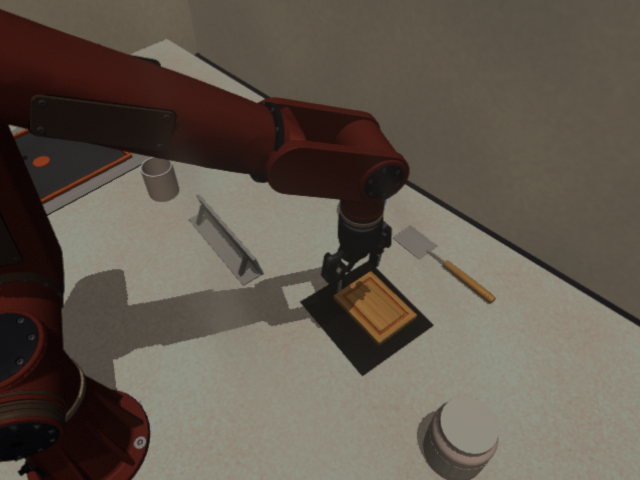

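The board lies flat, grooved face up, but off-centre towards +x. I'll measure that from the wrist corners: board (335,115), (492,115), (470,309), (334,309) and mat (245,56), (524,66), (486,337), (251,331).

```bash
python3 - <<'E'
from h import *
w=grab("wrist")
hsv=cv2.cvtColor(w["color"],cv2.COLOR_BGR2HSV)
b=onz(w,[[335,115],[492,115],[470,309],[334,309]],.017);m=onz(w,[[245,56],[524,66],[486,337],[251,331]],.003)
print(np.round(b,4),b.mean(0));print(np.round(m,4),m.mean(0))
print([round(np.linalg.norm(b[i]-b[(i+1)%4]),4) for i in range(4)],[round(np.linalg.norm(m[i]-m[(i+1)%4]),4) for i in range(4)])
d=b.mean(0)-m.mean(0);print(d,np.linalg.norm(d[:2]))
S=grab("side");hs=cv2.cvtColor(S["color"],cv2.COLOR_BGR2HSV)
k=cv2.inRange(hs,(5,70,60),(28,255,255));k[:265]=0;k[350:]=0;k[:,:330]=0;k[:,425:]=0
q,a,c=quad(k);print(a.tolist(),np.round(onz(S,a,.017),4),onz(S,a,.017).mean(0))
E
```

```text
[[ 0.5348 -0.0927  0.017 ]
 [ 0.6418 -0.107   0.017 ]
 [ 0.6228 -0.2535  0.017 ]
 [ 0.5156 -0.239   0.017 ]] [ 0.57875572 -0.17306888  0.017     ]
[[ 0.4783 -0.0455  0.003 ]
 [ 0.6701 -0.0778  0.003 ]
 [ 0.6404 -0.29    0.003 ]
 [ 0.4425 -0.2574  0.003 ]] [ 0.55782239 -0.16766373  0.003     ]
[np.float64(0.108), np.float64(0.1477), np.float64(0.1082), np.float64(0.1476)] [np.float64(0.1944), np.float64(0.2143), np.float64(0.2006), np.float64(0.2149)]
[ 0.02093334 -0.00540515  0.014     ] 0.021619902427883614
[[370, 271], [334, 295], [380, 343], [416, 314]] [[ 0.6458 -0.1109  0.017 ]
 [ 0.5389 -0.0975  0.017 ]
 [ 0.5187 -0.2471  0.017 ]
 [ 0.6272 -0.2575  0.017 ]] [ 0.58264905 -0.17823838  0.017     ]
```

Both views put the board about 22 mm from the mat's middle, inside the 35 mm limit. I'll move the arm clear and confirm with the top camera.

Emit:
move_arm --pt "0 -20 -30 0" --pt "0 -38 0 0" --pt "0 -38 0 0" --pt "0 -38 0 0" --pt "0 -38 0 0" --pt "0 -38 0 0" --pt "0 -38 0 0" --pt "0 -38 0 0" --pt "0 -38 0 0" --pt "0 0 0 0"

```text
time: 21.37
ee_pos: [0.5602, 0.1604, 0.2616]
ee_rot: [[0.992, -0.129, -0.003], [-0.129, -0.992, 0.003], [-0.003, -0.003, -1.0]]
force: [0.2, -0.8, -1.1]
opening: 0.0854
```

```bash
python3 go.py; python3 - <<'E'
from h import *
T=grab("top");cv2.imwrite("pics/t19.png",T["color"]);S=grab("side");crop(S,290,250,450,370,5,"pics/s19.png")
for n,im in(("T",T),("S",S)):
    hs=cv2.cvtColor(im["color"],cv2.COLOR_BGR2HSV)
    k=cv2.inRange(hs,(5,70,60),(28,255,255))
    if n=="T": k[:215]=0;k[320:]=0;k[:,:325]=0;k[:,435:]=0
    else: k[:265]=0;k[355:]=0;k[:,:320]=0;k[:,430:]=0
    q,a,c=quad(k);p=onz(im,a,.017);print(n,a.tolist(),np.round(p,4),p.mean(0),"off",np.linalg.norm(p.mean(0)[:2]-[.5612,-.172]),[round(np.linalg.norm(p[i]-p[(i+1)%4]),4) for i in range(4)])
E
```

```text
t 21.3667 pos [0.5602 0.1604 0.2616] yaw -0.1293 F [ 0.16 -0.82 -1.11] open 0.0854 j [0.16 0.17 1.75 0.   1.22 0.28]
guard frame pos [ 0.0693 -0.026   0.2616]
T [[357, 234], [351, 275], [408, 283], [413, 242]] [[ 0.6481 -0.111   0.017 ]
 [ 0.5404 -0.096   0.017 ]
 [ 0.522  -0.244   0.017 ]
 [ 0.6298 -0.2582  0.017 ]] [ 0.58506673 -0.17731435  0.017     ] off 0.024451237706940833 [np.float64(0.1088), np.float64(0.1491), np.float64(0.1087), np.float64(0.1483)]
S [[370, 271], [334, 296], [380, 342], [416, 314]] [[ 0.6458 -0.1109  0.017 ]
 [ 0.537  -0.0993  0.017 ]
 [ 0.5205 -0.2456  0.017 ]
 [ 0.6272 -0.2575  0.017 ]] [ 0.58260932 -0.1783237   0.017     ] off 0.022323716268592836 [np.float64(0.1094), np.float64(0.1472), np.float64(0.1074), np.float64(0.1477)]
```

View pics/t19.png

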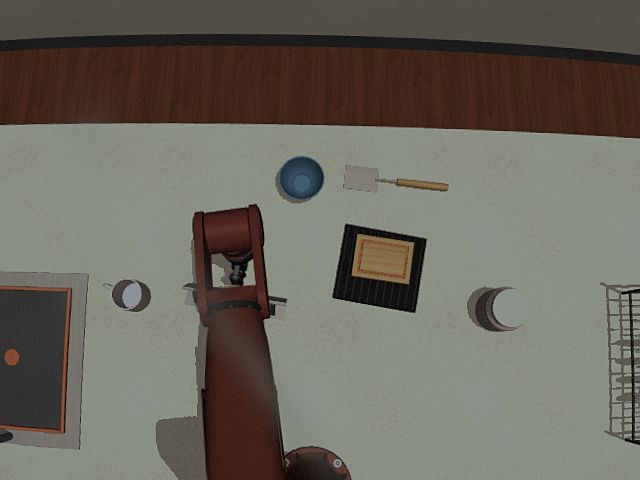

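View pics/s19.png

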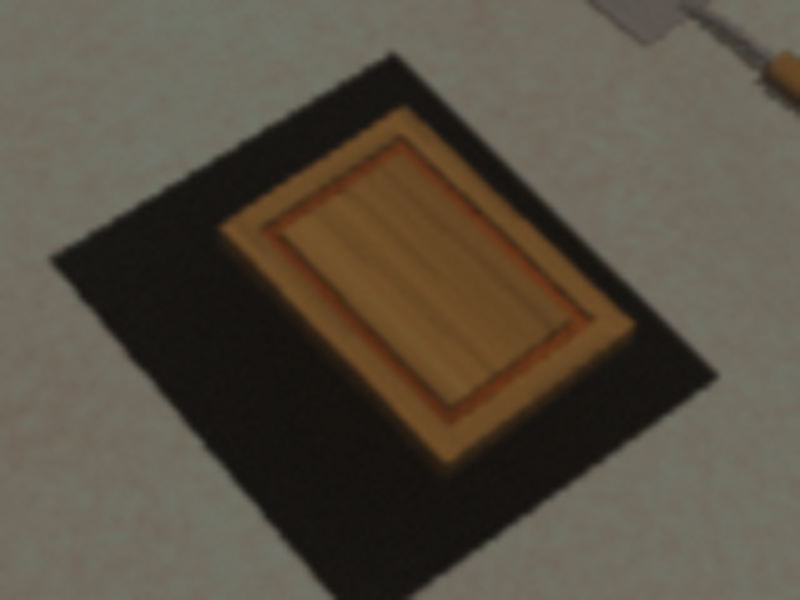

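The bystanders haven't moved. The board is 22–24 mm off-centre, which is within the limit. There are 45 s left, so I'll nudge it to the middle with both open fingers.

Emit:
move_arm --pt "13 27.7 0 0" --pt "13 27.7 0 0" --pt "13 27.7 0 0" --pt "13 27.7 0 0" --pt "13 27.7 0 0" --pt "13 27.7 0 0" --pt "13 27.7 0 0" --pt "13 27.7 0 0" --pt "13 27.7 0 0" --pt "13 27.7 0 0" --pt "13 27.7 0 0" --pt "13 27.7 0 0"

```text
time: 22.47
ee_pos: [0.6696, -0.1991, 0.262]
ee_rot: [[0.991, -0.137, -0.003], [-0.137, -0.991, 0.001], [-0.003, -0.0, -1.0]]
force: [-0.4, 0.1, 0.6]
opening: 0.0851
```

Emit:
move_arm --pt "0 0 0 -0.121" --pt "0 0 0 -0.121" --pt "0 0 0 -0.121" --pt "0 0 0 -0.121" --pt "0 0 0 -0.121" --pt "0 0 0 -0.121" --pt "0 0 0 -0.121" --pt "0 0 0 -0.121" --pt "0 0 0 -0.121" --pt "0 0 0 -0.121" --pt "0 0 0 -0.121" --pt "0 0 0 -0.121"

```text
time: 23.47
ee_pos: [0.6693, -0.1976, 0.262]
ee_rot: [[0.248, 0.969, -0.003], [0.969, -0.248, 0.001], [-0.0, -0.003, -1.0]]
force: [-0.2, -0.1, -0.6]
opening: 0.0854
```

Emit:
move_arm --pt "0 0 40 -0.121" --pt "0 0 40 0" --pt "0 0 30 0" --pt "0 0 0 0" --pt "0 0 0 0"

```text
time: 23.88
ee_pos: [0.6678, -0.1964, 0.1498]
ee_rot: [[0.134, 0.991, -0.008], [0.991, -0.134, 0.003], [0.002, -0.008, -1.0]]
force: [1.0, -0.6, 0.5]
opening: 0.0858
```

```bash
python3 go.py 0.672 -0.189 0.068 1.449; python3 - <<'E'
from h import *
w=grab("wrist");cv2.imwrite("pics/w20.png",w["color"])
E
```

```text
t 23.8833 pos [ 0.6678 -0.1964  0.1498] yaw 1.4362 F [ 1.02 -0.65  0.47] open 0.0858 j [-0.39  0.52  1.52 -0.    1.11 -1.82]
guard frame pos [ 0.224  -0.365   0.1498]
shift mm [ 7.7  3.8 81.8]
spin -0.013
```

View pics/w20.png

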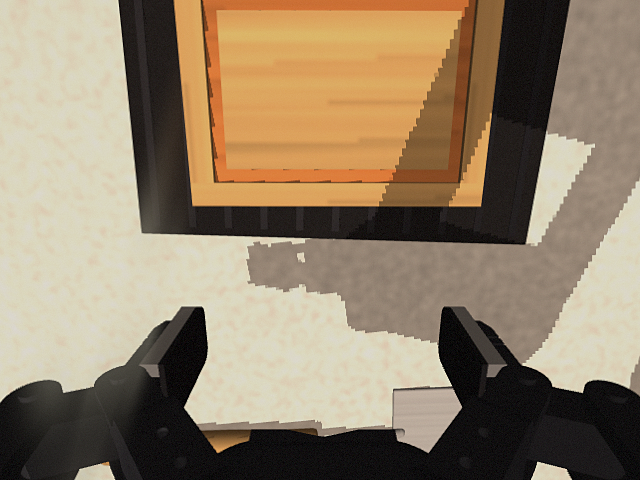

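Emit:
move_arm --pt "4 2 25 0" --pt "3 2 25 0" --pt "0 0 20 0" --pt "0 0 10 0" --pt "0 0 0 0" --pt "0 0 0 0"

```text
time: 24.43
ee_pos: [0.677, -0.1902, 0.0758]
ee_rot: [[0.133, 0.991, 0.003], [0.991, -0.133, -0.001], [-0.001, 0.003, -1.0]]
force: [-0.2, 0.2, 0.8]
opening: 0.0856
```

```bash
python3 go.py 0.6265 -0.183 0.068 1.436
```

```text
t 24.4333 pos [ 0.677  -0.1902  0.0758] yaw 1.4377 F [-0.18  0.18  0.8 ] open 0.0856 j [-0.37  0.62  1.52 -0.    0.99 -1.81]
guard frame pos [ 0.2323 -0.3577  0.0758]
shift mm [  0.5 -51.    7.7]
spin 0.002
```

Emit:
move_arm --pt "0 -6 4 0" --pt "0 -6 3 0" --pt "0 -5 0 0" --pt "0 -5 0 0" --pt "0 -4 0 0" --pt "0 -4 0 0" --pt "0 -4 0 0" --pt "0 -4 0 0" --pt "0 -4 0 0" --pt "0 0 0 0"

```text
time: 25.27
ee_pos: [0.6336, -0.1838, 0.0668]
ee_rot: [[0.132, 0.991, -0.001], [0.991, -0.132, 0.0], [0.0, -0.001, -1.0]]
force: [-0.8, 0.2, -0.1]
opening: 0.0855
```

```bash
python3 go.py; python3 - <<'E'
from h import *
w=grab("wrist");cv2.imwrite("pics/w21.png",w["color"])
E
```

```text
t 25.2667 pos [ 0.6336 -0.1838  0.0668] yaw 1.438 F [-0.83  0.21 -0.06] open 0.0855 j [-0.39  0.56  1.64 -0.    0.94 -1.83]
guard frame pos [ 0.1884 -0.3571  0.0668]
```

View pics/w21.png

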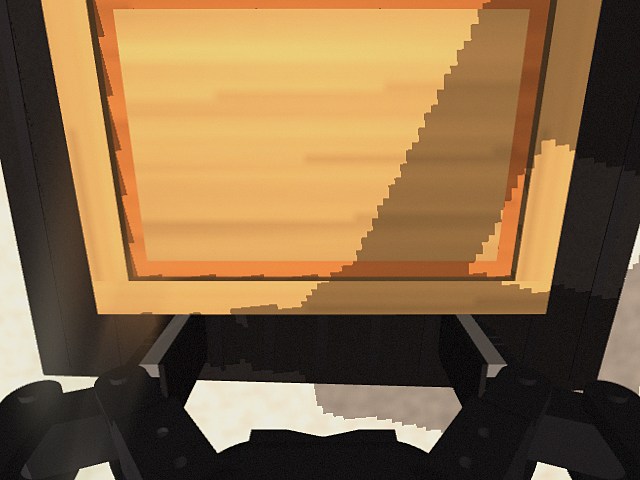

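The fingers are touching the edge and the board is moving smoothly. I'll push about 7 mm more, then back off, rise and swing clear.

Emit:
move_arm --pt "0 -3 0 0" --pt "0 -2.5 0 0" --pt "0 -1.5 0 0" --pt "0 0 0 0" --pt "0 4 0 0" --pt "0 12 0 0" --pt "0 15 -10 0" --pt "0 0 -40 0" --pt "0 0 -40 0" --pt "0 0 -40 0" --pt "0 0 -40 0" --pt "0 0 0 0"

```text
time: 26.32
ee_pos: [0.6631, -0.1889, 0.2486]
ee_rot: [[0.132, 0.991, 0.017], [0.991, -0.132, -0.007], [-0.004, 0.018, -1.0]]
force: [2.5, -0.6, 2.7]
opening: 0.0856
```

Emit:
move_arm --pt "30 0 0 0" --pt "38 0 0 0" --pt "38 0 0 0" --pt "38 0 0 0" --pt "38 0 0 0" --pt "38 0 0 0" --pt "38 0 0 0" --pt "38 0 0 0" --pt "0 0 0 0" --pt "0 0 0 0"

```text
time: 27.15
ee_pos: [0.697, 0.1089, 0.2362]
ee_rot: [[0.128, 0.992, -0.001], [0.992, -0.128, -0.0], [-0.0, -0.001, -1.0]]
force: [0.5, -0.4, 0.7]
opening: 0.0855
```

```bash
python3 go.py; python3 - <<'E'
from h import *
T=grab("top");cv2.imwrite("pics/t22.png",T["color"]);S=grab("side");crop(S,290,250,450,370,5,"pics/s22.png")
for n,im in(("T",T),("S",S)):
    hs=cv2.cvtColor(im["color"],cv2.COLOR_BGR2HSV)
    k=cv2.inRange(hs,(5,70,60),(28,255,255))
    if n=="T": k[:215]=0;k[320:]=0;k[:,:325]=0;k[:,435:]=0
    else: k[:265]=0;k[365:]=0;k[:,:305]=0;k[:,430:]=0
    q,a,c=quad(k);p=onz(im,a,.017);print(n,a.tolist(),p.mean(0),"off",np.linalg.norm(p.mean(0)[:2]-[.5612,-.172]),[round(np.linalg.norm(p[i]-p[(i+1)%4]),4) for i in range(4)])
E
```

```text
t 27.15 pos [0.697  0.1089 0.2362] yaw 1.4421 F [ 0.46 -0.38  0.75] open 0.0855 j [ 0.06  0.44  1.46 -0.    1.24 -1.39]
guard frame pos [ 0.2118 -0.0586  0.2362]
T [[356, 242], [350, 284], [407, 292], [412, 251]] [ 0.56212703 -0.1746611   0.017     ] off 0.0028179534494463874 [np.float64(0.1108), np.float64(0.1488), np.float64(0.1082), np.float64(0.1483)]
S [[362, 276], [326, 301], [372, 348], [409, 320]] [ 0.55999768 -0.17543956  0.017     ] off 0.003643639133831192 [np.float64(0.1076), np.float64(0.1479), np.float64(0.1071), np.float64(0.1497)]
```

View pics/t22.png

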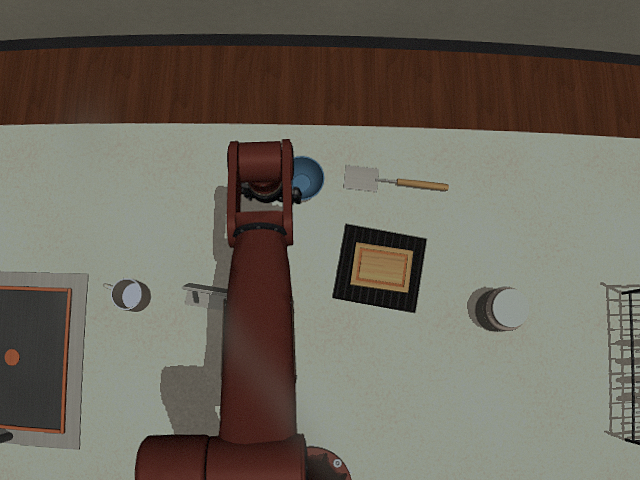

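View pics/s22.png

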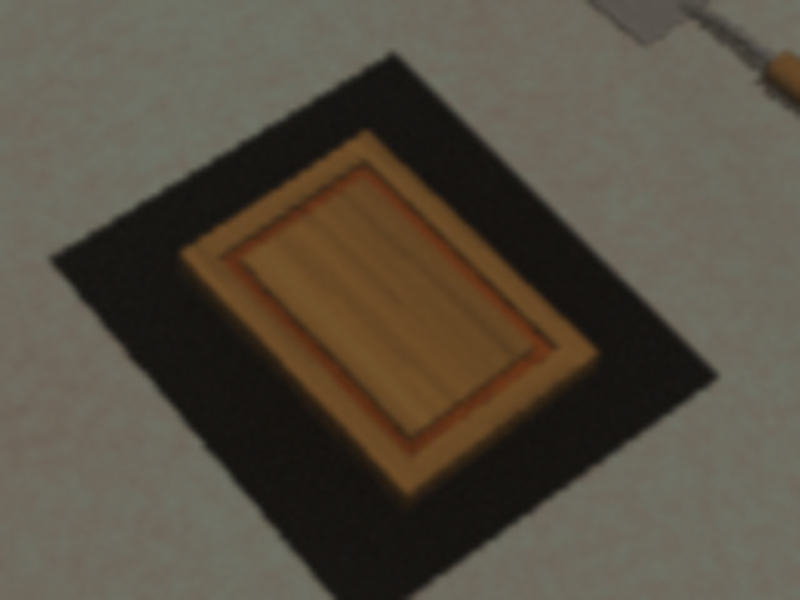

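The board is now about 3 mm from the mat's middle, groove up. The arm is clear, with its fingertips about 175 mm above the counter. Handing in.

```bash
python3 -c "
from workcell import arm
print(arm.job_done())"
```

```text
the job is handed in; nothing more can be done
None
```

The board now lies flat, grooved face up, in the middle of the rubber mat, and the job is handed in at about 27 s. No verdict was reported.

- **Leaning:** I pushed the board against the guard with both open fingers and tipped it up along an arc. It then leaned by itself for about 1.3 s or more before I touched it again. Its measured top edge matched a board flush on the guard to about 1 mm, which puts the angle at about 1.35 rad.
- **Laying down:** I took it by its upper edge and stood it on the mat. I then lowered it on one finger to about 12–15° from flat and slid the finger out, so the last 20–25 mm was a small free settle.
- **Correction:** It first came to rest 22–24 mm off-centre, already inside the 35 mm limit. I nudged it to the middle with the open fingers.
- **Last checks:** The top and side cameras put the board's middle 2.8 mm and 3.6 mm from the mat's middle. It looks flat and released, with the arm well clear.
- **Bystanders:** The spatula, tub and mug look unmoved. The bowl also looks in place, though the arm partly hid it in the last top view.
- **Not checked:** I measured neither the board's speed nor its contact forces directly. I estimated about 0.4 m/s for the final settle, against the 1.1 m/s limit.

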